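Hang a second drive tray on the sprung hook

TASK

Take the drive tray with the orange handle out of the dock and hang it by its handle loop on the hook's arm, between the yellow lip and the blue-handled tray that already hangs there. There is only just room for two: with the loop held clear above the lip, use the orange tray to press the blue one back against the red spring stop, gently (never over 15 N) until the stop will go no further, then lower the orange tray gently and fully down onto the arm behind the lip and let go, so that the spring holds both trays upright. Do not lift the blue tray off the arm, and leave everything else where it is.

Things in the scene. Friction and masses are not known exactly. Their poses are not given: they have to be found in the camera images.
- orange_tray: the tray to hang: upright flat black drive tray with an orange handle loop on top, in a slot of the dock. Origin under the centre of its underside; x across its thickness (26 throughout), y across its width, z up. Body 80 wide, z = 0 to 90. Same front and back; 0.12 to 0.25 kg.
- orange_handle (a point): point in the middle of the orange handle, at tray z = 122, axes as the tray's. The handle is 62 wide, z = 90 to 150, with an opening right through it along x: 34 wide, z = 90 to 136. Grip it here across its 62 mm width: held across its 26 mm thickness, the fingers would get between the trays.
- first_tray: the tray already on the hook, with a blue handle: same origin, axes, thickness and heights as the orange one, but the handle is 46 wide with a 30 wide opening. It hangs loosely upright, its opening's top edge on the arm, somewhere between the lip and the red stop, x along the arm as the hook's; 0.1 to 0.21 kg.
- hook: fixed stand of the hook. Origin on the table; x runs along the level arm from its free end to the 30 x 36 column (x = 95 to 125, top z = 218). Base plate 12 thick, x = -20 to 150, y = +-60. The arm is clamped in the column and may be set 12 mm further in or out: the lip's inner face lies at x = 0 +- 12 (not measured). Trays go on over the lip in the +x direction, thickness along x.
- bar_line (a point): point on the arm's top face, at hook x = 24, y = 0, z = 200, axes as the hook's. The arm is a flat bar 20 wide, 10 thick. At its free end the yellow lip, 8 long, 20 wide, stands 14 above the top face. The red stop plate (36 wide, 50 tall) starts 50 from the lip's inner face. A tray hanging fully down has its origin 136 below this height.
- column_top (a point): centre of the column's top, at hook x = 110, z = 218, axes as the hook's. The stop gives way towards the column: 3 N at first, 0.5 N more per mm, 5 N at its solid end after 4 mm (plus up to 3 N of friction of the trays). Two trays need 2 mm of this, so 2 mm of room is left behind the lip at the end, where the force shoots up: feel for it.
- dock: fixed black drive dock, 130 (x) x 110 (y) x 45 tall, origin under its centre, with two slots at x = -35 and +35, each 32 deep; a tray stands in each, its underside at z = 13, thickness along the dock's x, with about 1.5 mm play all round. Pull trays straight up.
- grey_tray: the other drive tray in the dock: same shape and size as the orange one, but with a grey handle; origin under the centre of its underside; not to be moved
- case_fan: square case fan, black frame with orange blades, 120 x 120 x 25, lying flat; origin under its centre; not to be moved
- flask: steel vacuum flask, 72 across, 225 tall; origin under its centre; not to be moved
- soda: brown drink bottle, 66 across, 210 tall; origin under its centre; not to be moved
- ssd: bare flat black drive, 100 x 70 x 8, lying flat; not to be moved
- mouse: black computer mouse, 64 across, 35 tall; not to be moved
- screwdriver: red-handled screwdriver lying flat; not to be moved
- screw_bowl: small white bowl, 90 across, 40 tall; not to be moved
Things that resemble listed ones, but are neither listed nor needed, are in the scene too. What is shaped like the dock but green or pink is not meant.

How it is judged:
On the way, in this order (a step that is already met when the one before it is completed fails the run):
1. the orange tray is lifted clear out of the dock (z of orange_tray in the frame of dock above 0.05 m), for 0.1 s.
2. the orange tray presses the blue tray back against the stop (contact force between orange_tray and first_tray above 3 N), for 0.1 s.
At the end, for the whole second after the job is handed in: Both trays hang fully down on the arm (-4/+3 mm), the orange one between lip and blue tray, face to face with it (+-3 mm), both within 10 mm of the arm's middle line, upright within 5 degrees, square to the arm within 8 degrees and at rest (x of orange_tray in the frame of first_tray between -0.029 and -0.023 m and y of orange_tray in the frame of hook between -0.01 and 0.01 m and z of orange_tray in the frame of hook between 0.06 and 0.067 m and y of first_tray in the frame of hook between -0.01 and 0.01 m and z of first_tray in the frame of hook between 0.06 and 0.067 m and linear speed of each of orange_tray, first_tray below 0.02 m/s and angle between each of orange_tray, first_tray's own z axis and vertical below 0.09 rad and angle between the x axis of each of orange_tray, first_tray and the x axis of hook, either way round below 0.15 rad); the robot touches nothing.
It fails at once if the trays are pressed together with more than 15 N (contact force between orange_tray and first_tray above 15 N).
It fails at once if the orange tray is forced against the hook with more than 25 N (contact force between orange_tray and hook above 25 N).
It fails at once if the blue tray is lifted more than 8 mm off the arm (z of first_tray in the frame of hook above 0.072 m).
It fails at once if another thing on the bench is moved more than 25 mm (distance of any of grey_tray, case_fan, flask, soda, ssd, mouse, screwdriver, screw_bowl from where it was at the start of the episode above 0.025 m).
It also fails if it takes over 69 s, if anything falls off the work surface, if the arm or the gripper's body presses on something with over 40 N, if the wrist force passes 120 N, or if a joint passes its speed limit or range.

ROBOT

A 7-joint arm with a two-finger parallel gripper is mounted at the origin on the work surface. World frame = base frame: x ahead of the robot, y to its left, z up, the work surface at z = 0. Lengths are in m, angles in rad, forces in N, time in s.
With the tool pointing down it reaches from about 0.425 to 0.925 m from the base axis. Payload 6.8 kg.
Tool frame: the origin (TCP) lies at the centre of the arm's flange, where the gripper is bolted on; the fingertips stand 173 mm ahead of it and the grasp point (between the pads) lies 155 mm ahead of it (r.hold_point_z is the distance from the TCP to the grasp point, in m); z points along the fingers, x is the direction in which the jaws open and shut, and the axes are right-handed (so a half turn about z gives the same grasp; the last joint's range is limited). The gripper opens to 85 mm and grips with 20 to 120 N. Pads are 22 mm wide; open, the fingers measure 114 mm over their backs; the gripper's body (76 mm by 85 mm) begins 54 mm behind the grasp point. The pads swing forward as they close: fully open they stand 13 mm farther back than shut.
Start: joints at [1.211, 0.477, 0.022, 1.555, -0.011, 1.109, -0.083], TCP at [0.168, -0.654, 0.405] pointing down, gripper open.
Joint ranges: [-2.96, 2.96], [-0.34, 2.1], [-1.41, 1.46], [0.24, 2.44], [-1.37, 4.51], [0.17, 1.92], [-2.96, 2.96]. Speed limits (rad/s): [2.39, 2.39, 3.14, 3.14, 3.14, 3.14, 3.14].

INTERFACE

Orientations are given as a rotation vector (axis times angle).
In Python, from bench import r gives the robot as it stands.
- The arm moves only by the tool apply_moves, never from a script. Its arguments are lists of equal length, an entry for each row: "dp": the shift along the tool's x, y, z scaled (see below), a list of three; "twist": the turn, a rotation vector about the tool's x, y, z scaled (see below), a list of three; "jaw": the closure in counts, from 0 (fully open) to 255 (shut). In form: {"dp": [[x, y, z], ...], "twist": [[rx, ry, rz], ...], "jaw": [jaw, ...]}. A call has 1 to 20 rows; each row shifts and turns the pose as measured when the row begins, along the tool's axes as they then stand; what a row does not reach is not made up. The controller multiplies each number of a shift by 12 cm and each number of a turn by 120 degrees. A row lasts 1/10 s, in which the tool goes at most 50 mm and 8.59 degrees, less where a joint would pass 70% of its speed; a pose out of reach is approached as far as the arm can. A call with a number of a shift or a turn outside -1 to 1 is refused whole. A call with a gripper value outside its range is refused whole. The fingers move at their own pace and stop on an object; "grip_force" is the grip in N (left out, the last holds). Time passes only in rows, so rows that do not move let the fingers close. It gives the time, the measured TCP pose, the force and the opening at its end, in the units of the state.
- r.get_obs(): the state, without advancing time (a new reading comes with each control period).
- r.grab_frame(name): name is "scene" or "top"; returns a dict with "color" (400x640x3 uint8, red, green, blue), "z_map" (400x640 float32, m along the optical axis (not along the pixel's ray), 0 where there is no reading), "intrinsics" (3x3 intrinsics, pixels), "R" (3x3) and "t" (3): a world point X has camera coordinates R X + t. Camera axes: x right, y down, z forward; pixel columns grow to the right and rows downward; lengths in m; the calibration is good to about 2 mm. A picture is of the moment at which its call begins.
- r.hand_in(): hands the job in, once; it reports no verdict.
The state is a dict: "clock": time; "joints": joint angles; "qvel": joint speeds; "tau": joint torques, N m; "tcp_pos": TCP position; "orientation": TCP orientation; "contact_force": force on the tool from outside, world axes, zero at the start; "moment": the same for the moment, N m; "grip_width": finger opening in m.
Only numpy, scipy, OpenCV 4.12 (cv2) and the standard library are available. Lean on these libraries where they do the work, as an engineer would, in place of code of your own. Each camera call takes 0.05 s, during which the arm holds its last target.

## Working session

There is one attempt and no reset: what is moved stays moved. The work goes in short steps, Python scripts to look and compute and a tool call to move; the robot and the scene stay as the last step left them, time stands still between calls to the robot, and variables do not carry over. Pictures are saved under pics/ and viewed, and the job is handed in when it is done.

Besides the shell and the picture viewer there is one more tool, called after "Call:" as name(argument=value, ...) on one line, values as JSON. apply_moves: Moves the arm, as the interface text tells. Shifts and turns lie within -1 to 1; 1 stands for 12 cm of shift or 120 degrees of turn. Its arguments: {"type":"object","properties":{"dp":{"type":"array"},"twist":{"type":"array"},"jaw":{"type":"array"},"grip_force":{"type":"number"}},"required":["dp","twist","jaw"]}

```bash
mkdir -p pics; ls; python3 - <<'E'
from bench import r
import cv2,numpy as np
o=r.get_obs(); print({k:np.round(v,4).tolist() for k,v in o.items()}); print(r.hold_point_z)
for n in("scene","top"):
    f=r.grab_frame(n); cv2.imwrite(f"pics/{n}0.png",f["color"][:,:,::-1]); np.savez(f"{n}0.npz",**f)
    print(n,np.round(f["intrinsics"],1).tolist(),np.round(f["R"],3).tolist(),np.round(f["t"],3).tolist(), np.round(-f["R"].T@f["t"],3))
E
```

```text
pics
{'clock': 0.0, 'joints': [1.2109, 0.4778, 0.0224, 1.5565, -0.0115, 1.1093, -0.0831], 'qvel': [0.0022, 0.001, 0.0013, 0.0013, 0.0009, -0.0017, -0.0014], 'tau': [0.0006, -59.6439, 1.6079, -28.119, 0.0125, 0.0092, -0.0], 'tcp_pos': [0.1681, -0.6534, 0.4037], 'orientation': [-2.482, 1.9243, 0.0024], 'contact_force': [0.6307, 0.9781, 0.2252], 'moment': [-0.0131, 0.0337, 0.0055], 'grip_width': 0.0855}
0.1547
scene [[384.3, 0.0, 319.7], [0.0, 384.3, 196.2], [0.0, 0.0, 1.0]] [[-0.258, 0.966, -0.004], [0.533, 0.139, -0.835], [-0.806, -0.217, -0.551]] [0.149, -0.155, 1.788] [1.562 0.266 0.856]
top [[407.8, 0.0, 314.1], [0.0, 407.8, 204.7], [0.0, 0.0, 1.0]] [[-0.003, -1.0, -0.013], [-0.98, 0.005, -0.199], [0.199, 0.012, -0.98]] [0.004, 0.566, 1.197] [ 0.316 -0.013  1.286]
```

View pics/scene0.png

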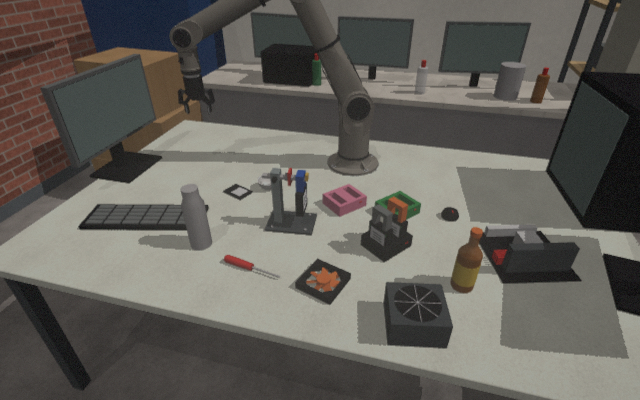

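View pics/top0.png

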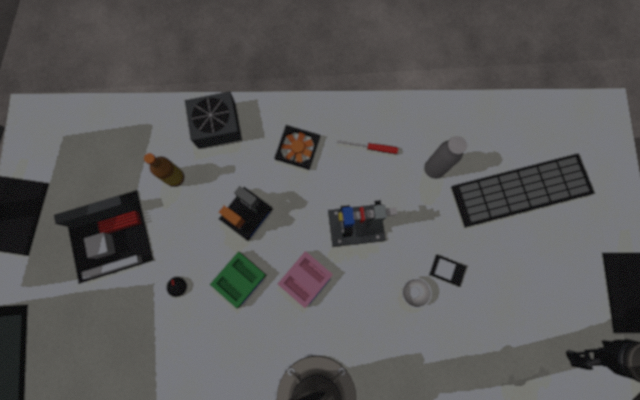

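Top view: the dock with trays is at about (245,212), with the orange handle at (231,215) and grey at (247,198). The hook is at (358,222), with the blue handle at (348,215) and red stop at (363,213). Things that could be mistaken for the orange handle in the top view are the fan blades (298,147), the bottle cap (150,158), and the empty green (238,279) and pink (305,278) docks. I'll check the choice in a close crop.

```bash
python3 - <<'E'
import cv2,numpy as np
t=np.load("top0.npz")["color"][:,:,::-1]; s=np.load("scene0.npz")["color"][:,:,::-1]
a=cv2.resize(t[180:250,210:290],None,fx=5,fy=5,interpolation=cv2.INTER_CUBIC); b=cv2.resize(t[190:260,315:395],None,fx=5,fy=5,interpolation=cv2.INTER_CUBIC)
cv2.imwrite("pics/c_top.png",np.clip(np.hstack([a,b])*1.6,0,255).astype(np.uint8)[:, :800])
a=cv2.resize(s[190:265,350:430],None,fx=5,fy=5,interpolation=cv2.INTER_CUBIC); b=cv2.resize(s[160:235,255:335],None,fx=5,fy=5,interpolation=cv2.INTER_CUBIC)
cv2.imwrite("pics/c_scene.png",np.clip(np.hstack([a,b])*1.6,0,255).astype(np.uint8))
E
```

```text
(no output)
```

View pics/c_top.png

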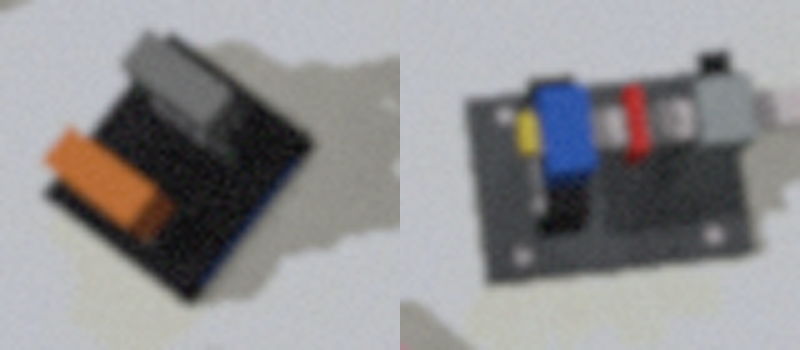

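View pics/c_scene.png

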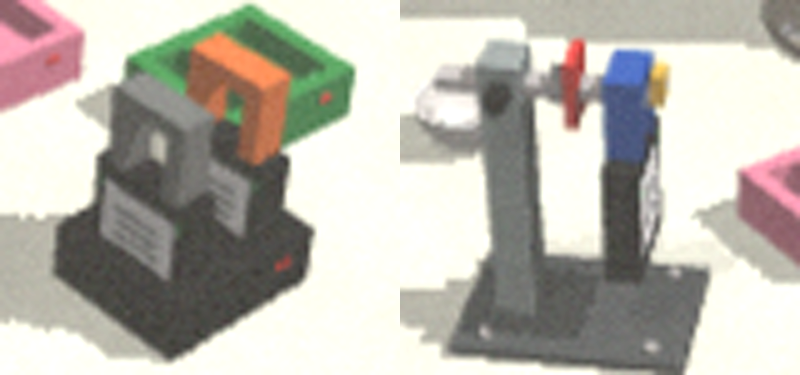

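The black dock holds the orange and grey trays, with orange nearest the robot. The blue tray hangs close to the yellow lip. Next I'll measure the faces by casting rays onto planes at their known heights.

```bash
cat > h.py <<'E'
import cv2,numpy as np
def load(n): return dict(np.load(n+".npz"))
def cast(f,uv,z):
    uv=np.atleast_2d(uv).astype(float); d=np.c_[uv,np.ones(len(uv))]@np.linalg.inv(f["intrinsics"]).T@f["R"]
    c=-f["R"].T@f["t"]; return c+d*((z-c[2])/d[:,2])[:,None]
def cloud(f):
    v,u=np.mgrid[:400,:640]; z=f["z_map"]; p=np.stack([u,v,np.ones_like(u)],-1)*z[...,None]
    p=p@np.linalg.inv(f["intrinsics"]).T
    return (p-f["t"])@f["R"]
def masks(f):
    h=cv2.cvtColor(f["color"],cv2.COLOR_RGB2HSV); H,S,V=[h[...,i].astype(int) for i in range(3)]
    return dict(orange=(H>5)&(H<17)&(S>130)&(V>70),blue=(H>105)&(H<130)&(S>110)&(V>50),yellow=(H>18)&(H<32)&(S>120)&(V>70),red=((H<5)|(H>172))&(S>130)&(V>60))
def proj(f,X):
    c=np.atleast_2d(X)@f["R"].T+f["t"]; p=c@f["intrinsics"].T; return p[:,:2]/p[:,2:]
E
python3 - <<'E'
from h import *
for n in("top0","scene0"):
    f=load(n); m=masks(f); P=cloud(f)
    print(n)
    boxes=dict(top0=dict(orange=(210,180,290,250),blue=(320,190,395,260),yellow=(320,190,395,260),red=(320,190,395,260)),
      scene0=dict(orange=(380,190,415,230),blue=(285,160,320,200),yellow=(285,160,320,200),red=(280,160,300,190)))[n]
    for k,(a,b,c,d) in boxes.items():
        q=np.zeros((400,640),bool); q[b:d,a:c]=m[k][b:d,a:c]
        p=P[q&(f["z_map"]>0)]
        print(k,q.sum(),np.round(np.percentile(p,[2,25,50,75,98],axis=0),3).tolist() if len(p) else None)
        v,u=np.nonzero(q); r=cv2.minAreaRect(np.c_[u,v].astype(np.float32)); print('  rect',np.round(r[0],1),np.round(r[1],1),round(r[2],1), 'mean',u.mean().round(2),v.mean().round(2))
f=load("top0");P=cloud(f);m=masks(f)
# top faces by depth
for k,(a,b,c,d),z in(("orange",(210,180,290,250),.163),("blue",(320,190,395,260),.214),("grey",(235,182,262,210),.163),("column",(370,195,390,225),.218)):
    q=np.zeros((400,640),bool); q[b:d,a:c]=True
    if k in m:q&=m[k]
    q&=abs(P[...,2]-z)<.012
    v,u=np.nonzero(q); X=cast(f,np.c_[u,v],z)[:,:2]
    r=cv2.minAreaRect((X*1000).astype(np.float32)); print(k,len(u),'rect mm',r,'mean',X.mean(0).round(4),'z',np.median(P[q][:,2]))
E
```

```text
top0
orange 202 [[0.494, 0.21, 0.04], [0.507, 0.225, 0.161], [0.516, 0.236, 0.163], [0.525, 0.25, 0.164], [0.536, 0.279, 0.167]]
  rect [229.9 215.3] [21.   9.8] 36.9 mean 230.11 215.44
blue 189 [[0.482, -0.105, 0.184], [0.49, -0.096, 0.212], [0.503, -0.09, 0.214], [0.516, -0.083, 0.215], [0.527, -0.077, 0.219]]
  rect [348.1 215.9] [19.  10.7] 82.4 mean 347.89 215.95
yellow 22 [[0.493, -0.073, 0.093], [0.498, -0.072, 0.208], [0.502, -0.069, 0.212], [0.506, -0.067, 0.215], [0.526, -0.066, 0.218]]
  rect [339.5 216.5] [7. 3.] 90.0 mean 339.86 216.59
red 48 [[0.492, -0.132, 0.204], [0.498, -0.129, 0.216], [0.507, -0.127, 0.222], [0.517, -0.125, 0.223], [0.525, -0.123, 0.226]]
  rect [361.8 213.6] [13.3  3.9] 79.7 mean 361.9 213.88
scene0
orange 196 [[0.472, 0.217, 0.098], [0.511, 0.233, 0.128], [0.526, 0.255, 0.157], [0.535, 0.264, 0.162], [0.546, 0.273, 0.164]]
  rect [398.9 207.5] [25.7 15.6] 49.8 mean 399.29 207.47
blue 60 [[0.481, -0.099, 0.181], [0.495, -0.092, 0.212], [0.505, -0.086, 0.213], [0.518, -0.079, 0.213], [0.528, -0.073, 0.215]]
  rect [298.7 179.8] [ 7.5 20.6] 14.0 mea
[... 324 characters left out ...]
rect [289.5 175. ] [14.  3.] 90.0 mean 289.47 173.66
orange 188 rect mm ((516.4335327148438, 236.0476531982422), (60.75681686401367, 24.996273040771484), 53.4589729309082) mean [0.5159 0.2356] z 0.1631409220355184
blue 169 rect mm ((504.9582214355469, -91.3296127319336), (47.41343688964844, 26.738037109375), 6.0371880531311035) mean [ 0.5043 -0.0907] z 0.21401553417551522
grey 208 rect mm ((572.9865112304688, 194.78549194335938), (64.60328674316406, 26.52857780456543), 53.01416778564453) mean [0.5727 0.1947] z 0.16328018635038116
column 175 rect mm ((520.698486328125, -175.29782104492188), (31.73983383178711, 48.79032516479492), 89.70645141601562) mean [ 0.5159 -0.1748] z 0.21783240978970955
```

```bash
python3 - <<'E'
from h import *
f=load("top0");P=cloud(f)
g=cv2.cvtColor(f["color"],cv2.COLOR_RGB2GRAY)
def plate(box,z):
    a,b,c,d=box; q=np.zeros((400,640),np.uint8); q[b:d,a:c]=(g[b:d,a:c]<75)
    n,l,s,_=cv2.connectedComponentsWithStats(q); i=1+np.argmax(s[1:,4]); v,u=np.nonzero(l==i)
    X=cast(f,np.c_[u,v],z)[:,:2]; return X,u,v
X,u,v=plate((322,198,392,252),.012)
k=abs(P[v,u,2]-.012)<.01; r=cv2.minAreaRect((X[k]*1000).astype(np.float32)); print('plate',k.sum(),r, cv2.boxPoints(r).round(0).tolist())
# dock by scene? dock top plane
X,u,v=plate((212,180,280,245),.045)
k=abs(P[v,u,2]-.045)<.01; r=cv2.minAreaRect((X[k]*1000).astype(np.float32)); print('dock',k.sum(),r)
# edge-based estimate of hook yaw: lines through centres
for s in("top0","scene0"):
    f=load(s);m=masks(f);P=cloud(f)
    box=dict(top0=(320,190,395,260),scene0=(270,150,325,200))[s]
    a,b,c,d=box
    for n,z in(("yellow",.214),("red",.2235),("blue",.214)):
        q=np.zeros((400,640),bool); q[b:d,a:c]=m[n][b:d,a:c]; q&=abs(P[...,2]-z)<.006
        v,u=np.nonzero(q); X=cast(f,np.c_[u,v],z)[:,:2]; r=cv2.minAreaRect((X*1000).astype(np.float32)); print(s,n,len(u),np.round(r[0],1),np.round(r[1],1),round(r[2],1),X.mean(0).round(4))
    # column top
    cb=dict(top0=(365,195,392,225),scene0=(268,160,285,180))[s]; a,b,c,d=cb
    q=np.zeros((400,640),bool); q[b:d,a:c]=True; q&=(abs(P[...,2]-.218)<.007)
    v,u=np.nonzero(q); X=cast(f,np.c_[u,v],.218)[:,:2]; print('col',len(u),X.mean(0).round(4),X.min(0),X.max(0))
    # orange/grey top
    for n,cb in(("orange",dict(top0=(210,180,290,250),scene0=(380,190,415,230))[s]),("grey",dict(top0=(235,182,262,210),scene0=(365,195,400,225))[s])):
        a,b,c,d=cb;q=np.zeros((400,640),bool); q[b:d,a:c]=True
        q&=m["orange"] if n=="orange" else ~m["orange"]
        q&=(abs(P[...,2]-.163)<.007)
        v,u=np.nonzero(q); X=cast(f,np.c_[u,v],.163)[:,:2]; r=cv2.minAreaRect((X*1000).astype(np.float32)); print(n,len(u),np.round(r[0],1),np.round(r[1],1),round(r[2],1),X.mean(0).round(4))
E
```

```text
plate 1136 ((509.7705078125, -131.26304626464844), (119.4195327758789, 169.25234985351562), 6.454063892364502) [[441.0, -54.0], [460.0, -222.0], [579.0, -209.0], [560.0, -40.0]]
dock 878 ((545.0599975585938, 215.32318115234375), (112.02616882324219, 129.69320678710938), 53.558265686035156)
top0 yellow 16 [502.9 -69.1] [ 5.3 16.2] 89.1 [ 0.5031 -0.0693]
top0 red 35 [ 509.  -127.2] [32.8  7.2] 5.5 [ 0.508  -0.1274]
top0 blue 161 [505.  -91.2] [46.6 25.9] 8.1 [ 0.5046 -0.091 ]
col 159 [ 0.5146 -0.1745] [ 0.49631949 -0.19111152] [ 0.53410812 -0.13807746]
orange 187 [516.4 236. ] [60.8 25. ] 53.5 [0.516  0.2357]
grey 201 [573.3 195.2] [63.6 26.1] 53.6 [0.5733 0.1951]
scene0 yellow 7 [505.1 -65.5] [13.2  6.6] 14.6 [ 0.5059 -0.0645]
scene0 red 12 [ 515.6 -120.6] [40.   5.5] 9.4 [ 0.5159 -0.1205]
scene0 blue 56 [506.4 -85. ] [47.1 25.3] 8.3 [ 0.5066 -0.0852]
col 65 [ 0.5209 -0.1693] [ 0.49861271 -0.18689312] [ 0.54625512 -0.15224922]
orange 100 [521.2 245.1] [67.8 29.6] 48.1 [0.5213 0.2447]
grey 149 [551.5 219.9] [67.5 96.5] 54.3 [0.5712 0.2043]
```

Call:
apply_moves(dp=[[0,0,-0.4],[0,0,-0.4],[0,-0.41,0],[0,-0.41,0],[0,-0.41,0],[0,-0.41,0],[0,-0.41,0],[0,-0.41,0],[0,-0.41,0],[0,-0.41,0],[0,-0.41,0],[0,-0.41,0],[0,-0.41,0],[0,-0.41,0],[0,-0.41,0],[0,-0.41,0],[0,-0.41,0],[0,-0.41,0],[0,-0.41,0],[0,-0.41,0]], twist=[[0,0,0],[0,0,0],[0,0,-0.035],[0,0,-0.035],[0,0,-0.035],[0,0,-0.035],[0,0,-0.035],[0,0,-0.035],[0,0,-0.035],[0,0,-0.035],[0,0,-0.035],[0,0,-0.035],[0,0,-0.035],[0,0,-0.035],[0,0,-0.035],[0,0,-0.035],[0,0,-0.035],[0,0,-0.035],[0,0,-0.035],[0,0,-0.035]], jaw=[0,0,0,0,0,0,0,0,0,0,0,0,0,0,0,0,0,0,0,0])

```text
clock: 2.1
tcp_pos: [0.6907, -0.0154, 0.4903]
orientation: [-3.132, -0.049, 0.029]
contact_force: [1.1, -0.0, 0.8]
grip_width: 0.0859
```

```bash
cat > go.py <<'E'
import sys,numpy as np
from scipy.spatial.transform import Rotation as Ro
from bench import r
def state():
    o=r.get_obs(); R=Ro.from_rotvec(o["orientation"]); return o,R
def rel(x,y,z,yaw,tx=0,ty=0):
    o,R=state(); a=np.radians(yaw)
    T=Ro.from_matrix(np.array([[np.cos(a),np.sin(a),0],[np.sin(a),-np.cos(a),0],[0,0,-1]]))
    d=R.inv().apply(np.array([x,y,z])-o["tcp_pos"]); w=(R.inv()*T).as_rotvec()
    m=R.as_matrix(); print("t",round(o["clock"],2),"tcp",np.round(o["tcp_pos"],4),"yaw",round(np.degrees(np.arctan2(m[1,0],m[0,0])),2),"tilt",np.round(np.degrees(m[:2,2]),2),"F",np.round(o["contact_force"],1),"M",np.round(o["moment"],2),"w",round(o["grip_width"],4))
    print("dp(12cm)",np.round(d/.12,4),"mm",np.round(d*1000,1),"twist(120deg)",np.round(np.degrees(w)/120,4),"rows>=",round(max(np.linalg.norm(d)/.05,np.degrees(np.linalg.norm(w))/8.59),1))
if __name__=="__main__": rel(*map(float,sys.argv[1:]))
E
python3 go.py .5165 .236 .42 53.6
```

```text
t 2.1 tcp [ 0.6907 -0.0154  0.4903] yaw 1.81 tilt [-1.08  0.52] F [ 1.1 -0.   0.8] M [-0.03 -0.07  0.03] w 0.0859
dp(12cm) [-1.3733 -2.1341  0.6327] mm [-164.8 -256.1   75.9] twist(120deg) [-0.0083  0.0062 -0.4316] rows>= 6.3
```

Call:
apply_moves(dp=[[-0.19,-0.3,0.03],[-0.19,-0.3,0.03],[-0.19,-0.3,0.03],[-0.19,-0.3,0.03],[-0.19,-0.3,0.03],[-0.19,-0.3,0.03],[-0.19,-0.3,0.03],[0,0,0],[0,0,0],[0,0,0],[0,0,0],[0,0,0],[0,0,0],[0,0,0]], twist=[[0,0,0],[0,0,0],[0,0,0],[0,0,0],[0,0,0],[0,0,0],[0,0,0],[0,0,-0.062],[0,0,-0.062],[0,0,-0.062],[0,0,-0.062],[0,0,-0.062],[0,0,-0.062],[0,0,-0.062]], jaw=[0,0,0,0,0,0,0,0,0,0,0,0,0,0])

```text
clock: 3.5
tcp_pos: [0.5074, 0.2514, 0.4643]
orientation: [-2.739, -1.492, 0.033]
contact_force: [-0.5, 0.0, -0.8]
grip_width: 0.0855
```

```bash
python3 go.py .5165 .236 .40 53.6; python3 - <<'E'
from h import *
from bench import r
from scipy.spatial.transform import Rotation as Ro
ims=[]
o=r.get_obs(); M=Ro.from_rotvec(o["orientation"]).as_matrix(); 
for n in("scene","top"):
    f=r.grab_frame(n); np.savez(n+"1.npz",**f); im=cv2.resize(np.clip(f["color"][:,:,::-1]*1.6,0,255).astype(np.uint8),None,fx=5,fy=5,interpolation=cv2.INTER_CUBIC)
    pts=[o["tcp_pos"]+M@np.array([s,0,.16]) for s in(-.043,.043)]+[o["tcp_pos"]]
    p=proj(f,pts); c=p.mean(0)
    for q in p: cv2.circle(im,tuple(((q+.5)*5).astype(int)),4,(0,0,255),1)
    x,y=((c)*5).astype(int); ims.append(im[max(0,y-250):max(0,y-250)+500,x-200:x+200])
cv2.imwrite("pics/g1.png",np.hstack(ims))
E
```

```text
t 3.5 tcp [0.5074 0.2514 0.4643] yaw 57.17 tilt [-1.7   0.55] F [-0.5  0.  -0.8] M [-0.02  0.01 -0.04] w 0.0855
dp(12cm) [-0.0627  0.1494  0.5323] mm [-7.5 17.9 63.9] twist(120deg) [-0.0142  0.0043  0.0297] rows>= 1.3
```

View pics/g1.png

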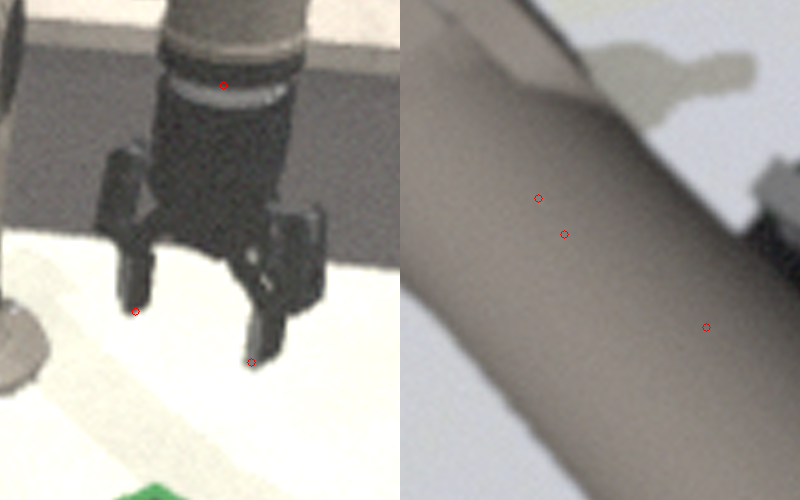

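```bash
python3 - <<'E'
from h import *
def box(c,yaw,lx,ly,z):
    a=np.radians(yaw); ex=np.array([np.sin(a),-np.cos(a)]); ey=np.array([np.cos(a),np.sin(a)])
    return np.array([[*(np.array(c)+sx*lx/2*ex+sy*ly/2*ey),z] for sx,sy in((-1,-1),(1,-1),(1,1),(-1,1))])
ims=[]
for n,cs in(("top0",((240,207),(357,217))),("scene1",((392,225),(296,190)))):
    f=load(n); im=cv2.resize(np.clip(f["color"][:,:,::-1]*1.6,0,255).astype(np.uint8),None,fx=5,fy=5,interpolation=cv2.INTER_CUBIC)
    for b in(box((.5167,.236),53.56,.026,.062,.163),box((.5732,.1945),53.56,.026,.062,.163),box((.5451,.2153),53.56,.130,.110,.045),box((.5051,-.091),6.45,.026,.046,.214),box((.5098,-.1313),6.45,.17,.12,.012),box((.5149,-.176),6.45,.03,.036,.218)):
        cv2.polylines(im,[((proj(f,b)+.5)*5).astype(np.int32)],True,(0,0,255),1)
    row=[im[y*5-145:y*5+145+0,x*5-195:x*5+195] for x,y in cs]
    if n=="scene1": row=[im[y*5-145:y*5+145,x*5-195:x*5+195] for x,y in cs]
    ims.append(np.hstack(row))
cv2.imwrite("pics/ov.png",np.vstack(ims))
E
```

```text
(no output)
```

View pics/ov.png

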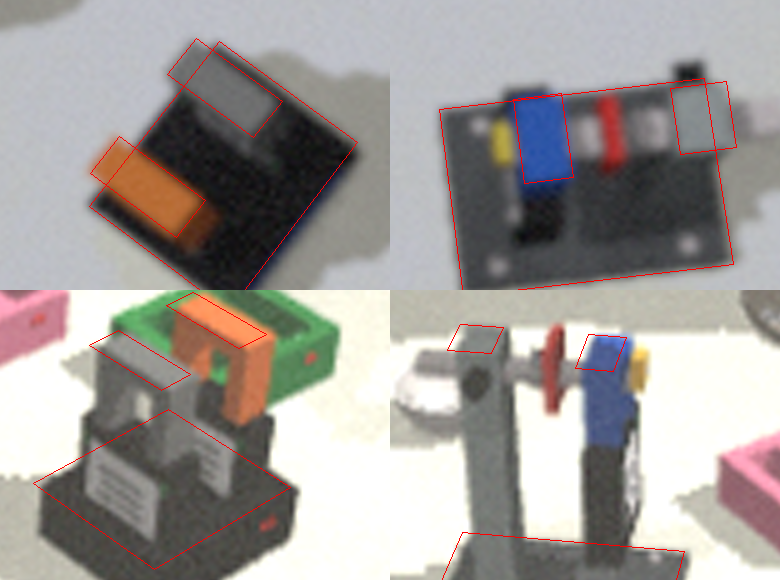

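```bash
python3 - <<'E'
from h import *
from scipy.spatial.transform import Rotation as Ro
M=Ro.from_rotvec([-2.482,1.9243,.0024]).as_matrix(); T=np.array([.1681,-.6534,.4037])
ims=[]
for n in("top0","scene0"):
    f=load(n); im=cv2.resize(np.clip(f["color"][:,:,::-1]*2.2,0,255).astype(np.uint8),None,fx=6,fy=6,interpolation=cv2.INTER_CUBIC)
    for x in(-.057,-.043,.043,.057):
      q=np.array([T+M@np.array([x,y,.16]) for y in(-.011,.011)]); cv2.polylines(im,[((proj(f,q)+.5)*6).astype(np.int32)],True,(0,0,255),1)
    q=np.array([T+M@np.array([.04*np.cos(a),.04*np.sin(a),0]) for a in np.linspace(0,6.28,30)]); cv2.polylines(im,[((proj(f,q)+.5)*6).astype(np.int32)],True,(0,255,0),1)
    c=proj(f,[T+M@np.array([0,0,.1])])[0]; x,y=(c*6).astype(int); x=min(max(x,200),3840-200);y=min(max(y,250),2400-250); ims.append(im[y-250:y+250,x-200:x+200])
cv2.imwrite("pics/g0.png",np.hstack(ims))
E
```

```text
(no output)
```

View pics/g0.png

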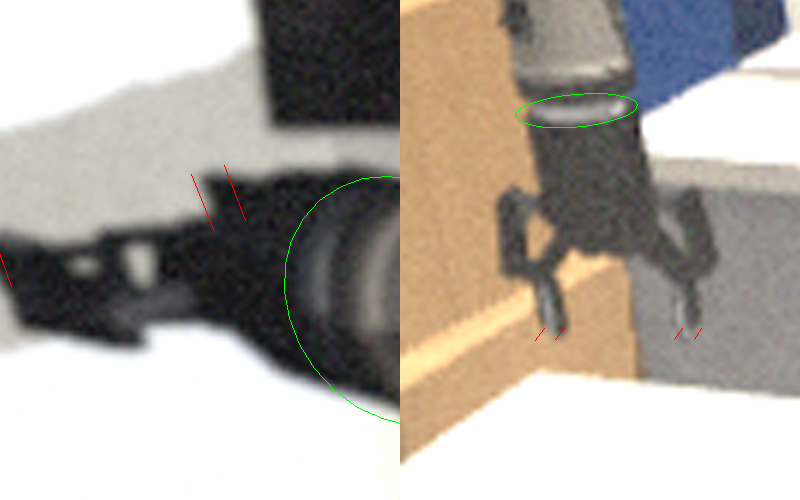

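Call:
apply_moves(dp=[[-0.015,0.07,0.26],[-0.015,0.07,0.26],[0,0,0]], twist=[[-0.007,0.002,0.015],[-0.007,0.002,0.015],[0,0,0]], jaw=[0,0,0])

```text
clock: 3.9
tcp_pos: [0.5185, 0.239, 0.4005]
orientation: [2.817, 1.389, 0.002]
contact_force: [-0.9, -0.2, 0.5]
grip_width: 0.0852
```

```bash
python3 go.py .518 .239 .29 53.6
```

```text
t 3.9 tcp [0.5185 0.239  0.4005] yaw 52.5 tilt [0.07 0.02] F [-0.9 -0.2  0.5] M [0.   0.01 0.06] w 0.0852
dp(12cm) [-0.0036 -0.0041  0.9207] mm [ -0.4  -0.5 110.5] twist(120deg) [ 0.0004 -0.0005 -0.0092] rows>= 2.2
```

Next I'll lower to half way and check in the picture that the fingers straddle the handle.

Call:
apply_moves(dp=[[0,0,0.2],[0,0,0.2],[0,0,0]], twist=[[0,0,-0.009],[0,0,0],[0,0,0]], jaw=[0,0,0])

```text
clock: 4.2
tcp_pos: [0.5189, 0.2402, 0.3544]
orientation: [-2.808, -1.409, -0.004]
contact_force: [-0.4, 0.3, -0.7]
grip_width: 0.0855
```

```bash
python3 go.py .518 .239 .29 53.6;  python3 - <<'E'
from h import *
from bench import r
f=r.grab_frame("scene"); np.savez("scene2.npz",**f)
im=cv2.resize(np.clip(f["color"][130:260,330:450,::-1]*1.6,0,255).astype(np.uint8),None,fx=4.6,fy=4.6,interpolation=cv2.INTER_CUBIC)
cv2.imwrite("pics/g2.png",im)
E
```

```text
t 4.2 tcp [0.5189 0.2402 0.3544] yaw 53.29 tilt [0.13 0.1 ] F [-0.4  0.3 -0.7] M [ 0.04 -0.04 -0.03] w 0.0855
dp(12cm) [-1.430e-02 -5.000e-04  5.368e-01] mm [-1.7 -0.1 64.4] twist(120deg) [ 0.0004 -0.0013 -0.0026] rows>= 1.3
```

View pics/g2.png

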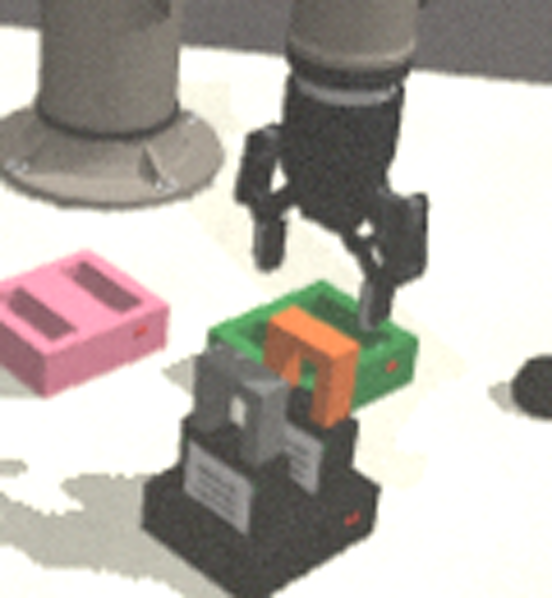

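The fingertips are at (268,265) and (370,325), about evenly outside the handle's ends at (275,315) and (352,348). I'll lower and grip.

Call:
apply_moves(dp=[[-0.008,0,0.15],[0,0,0.15],[0,0,0.12],[0,0,0.1],[0,0,0]], twist=[[0,0,-0.002],[0,0,0],[0,0,0],[0,0,0],[0,0,0]], jaw=[0,0,0,0,0])

```text
clock: 4.75
tcp_pos: [0.522, 0.2434, 0.3011]
orientation: [-2.807, -1.409, -0.028]
contact_force: [-0.9, -0.1, -0.3]
grip_width: 0.0854
```

```bash
python3 go.py .518 .239 .29 53.6
```

```text
t 4.75 tcp [0.522  0.2434 0.3011] yaw 53.33 tilt [0.89 0.49] F [-0.9 -0.1 -0.3] M [-0.06  0.01  0.02] w 0.0854
dp(12cm) [-0.051  -0.0057  0.0912] mm [-6.1 -0.7 10.9] twist(120deg) [ 0.0035 -0.0077 -0.0023] rows>= 0.3
```

Call:
apply_moves(dp=[[-0.05,-0.006,0.04],[0,0,0.045],[0,0,0]], twist=[[0.004,-0.008,-0.002],[0,0,0],[0,0,0]], jaw=[0,0,0])

```text
clock: 5.05
tcp_pos: [0.5181, 0.2392, 0.2918]
orientation: [-2.804, -1.415, 0.001]
contact_force: [0.2, 0.1, -0.2]
grip_width: 0.0856
```

```bash
python3 go.py .518 .239 .29 53.6;  python3 - <<'E'
from h import *
from bench import r
f=r.grab_frame("scene"); np.savez("scene3.npz",**f)
im=cv2.resize(np.clip(f["color"][140:260,345:445,::-1]*1.6,0,255).astype(np.uint8),None,fx=5,fy=5,interpolation=cv2.INTER_CUBIC)
cv2.imwrite("pics/g3.png",im)
E
```

```text
t 5.05 tcp [0.5181 0.2392 0.2918] yaw 53.57 tilt [-0.04  0.02] F [ 0.2  0.1 -0.2] M [ 0.    0.02 -0.03] w 0.0856
dp(12cm) [-0.0022  0.0005  0.0147] mm [-0.3  0.1  1.8] twist(120deg) [-0.0004  0.0001 -0.0002] rows>= 0.0
```

View pics/g3.png

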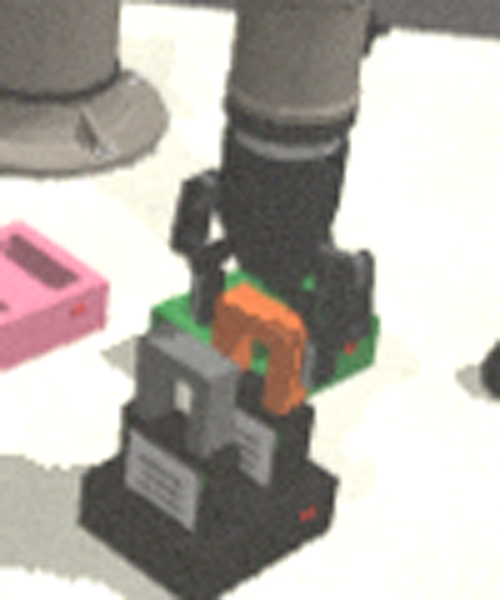

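Call:
apply_moves(dp=[[0,0,0],[0,0,0],[0,0,0],[0,0,0],[0,0,0],[0,0,0],[0,0,0],[0,0,0]], twist=[[0,0,0],[0,0,0],[0,0,0],[0,0,0],[0,0,0],[0,0,0],[0,0,0],[0,0,0]], jaw=[20,40,60,80,100,120,140,160], grip_force=30)

```text
clock: 5.9
tcp_pos: [0.5185, 0.2394, 0.2929]
orientation: [-2.804, -1.415, -0.002]
contact_force: [-0.6, -0.2, 0.1]
grip_width: 0.0615
```

```bash
python3 go.py .518 .239 .29 53.6
```

```text
t 5.9 tcp [0.5185 0.2394 0.2929] yaw 53.55 tilt [0.05 0.05] F [-0.6 -0.2  0.1] M [-0.02 -0.01 -0.02] w 0.0615
dp(12cm) [-0.0052 -0.0014  0.0245] mm [-0.6 -0.2  2.9] twist(120deg) [ 0.0001 -0.0006 -0.0004] rows>= 0.1
```

Gripped at 61.5 mm with almost no side force, so the handle is centred near (0.5185, 0.2394). I'll firm up the grip and lift straight up.

Call:
apply_moves(dp=[[0,0,0],[0,0,0],[0,0,-0.08],[0,0,-0.08],[0,0,-0.1],[0,0,-0.1],[0,0,-0.12],[0,0,0]], twist=[[0,0,0],[0,0,0],[0,0,0],[0,0,0],[0,0,0],[0,0,0],[0,0,0],[0,0,0]], jaw=[200,200,200,200,200,200,200,200], grip_force=70)

```text
clock: 6.7
tcp_pos: [0.5184, 0.2397, 0.3565]
orientation: [-2.804, -1.416, -0.004]
contact_force: [-0.6, 0.1, -1.4]
grip_width: 0.0615
```

```bash
python3 go.py .518 .239 .29 53.6
```

```text
t 6.7 tcp [0.5184 0.2397 0.3565] yaw 53.58 tilt [0.12 0.1 ] F [-0.6  0.1 -1.4] M [ 0.02 -0.07  0.  ] w 0.0615
dp(12cm) [-8.600e-03  4.000e-04  5.544e-01] mm [-1.   0.  66.5] twist(120deg) [ 0.0003 -0.0012 -0.0002] rows>= 1.3
```

Call:
apply_moves(dp=[[0,0,-0.3],[0,0,-0.35],[0,0,-0.35],[-0.2,0.12,0],[-0.3,0.19,0],[-0.3,0.19,0],[-0.3,0.19,0],[-0.3,0.19,0],[-0.25,0.16,0],[-0.1,0.06,0],[0,0,0],[0,0,0],[0,0,0],[0,0,0],[0,0,0],[0,0,0],[0,0,0],[0,0,0]], twist=[[0,0,0],[0,0,0],[0,0,0],[0,0,0],[0,0,0],[0,0,0],[0,0,0],[0,0,0],[0,0,0],[0,0,0],[0,0,0.056],[0,0,0.056],[0,0,0.056],[0,0,0.056],[0,0,0.056],[0,0,0.056],[0,0,0.056],[0,0,0]], jaw=[200,200,200,200,200,200,200,200,200,200,200,200,200,200,200,200,200,200])

```text
clock: 8.5
tcp_pos: [0.4952, -0.0184, 0.4814]
orientation: [3.139, 0.128, 0.001]
contact_force: [0.0, -0.6, -0.5]
grip_width: 0.0614
```

```bash
python3 go.py .499 -.0125 .40 6.45
```

```text
t 8.5 tcp [ 0.4952 -0.0184  0.4814] yaw 4.67 tilt [ 0.05 -0.  ] F [ 0.  -0.6 -0.5] M [-0.01 -0.    0.02] w 0.0614
dp(12cm) [ 0.0349 -0.0463  0.6782] mm [ 4.2 -5.6 81.4] twist(120deg) [ 0.0001 -0.0004 -0.0148] rows>= 1.6
```

Call:
apply_moves(dp=[[0.035,-0.046,0.33],[0,0,0.33],[0,0,0],[0,0,0]], twist=[[0,0,-0.015],[0,0,0],[0,0,0],[0,0,0]], jaw=[200,200,200,200])

```text
clock: 8.9
tcp_pos: [0.4998, -0.012, 0.4027]
orientation: [3.135, 0.198, 0.008]
contact_force: [0.1, 0.4, -0.7]
grip_width: 0.0613
```

```bash
python3 go.py .499 -.0125 .40 6.45; cat > look.py <<'E'
import sys
from h import *
from bench import r
from scipy.spatial.transform import Rotation as Ro
o=r.get_obs(); M=Ro.from_rotvec(o["orientation"]).as_matrix(); T=o["tcp_pos"]; tag=sys.argv[1]
ims=[]
for n,c in(("top",(345,212)),("scene",(305,185))):
    f=r.grab_frame(n); np.savez(n+tag+".npz",**f)
    im=cv2.resize(np.clip(f["color"][:,:,::-1]*1.6,0,255).astype(np.uint8),None,fx=6,fy=6,interpolation=cv2.INTER_CUBIC)
    zt=.280 # tcp to tray origin
    for z,w in((zt-.15,.062),(zt-.09,.08),(zt,.08)):
        q=np.array([T+M@np.array([a*w/2,b*.013,z]) for a,b in((-1,-1),(1,-1),(1,1),(-1,1))])
        cv2.polylines(im,[((proj(f,q)+.5)*6).astype(np.int32)],True,(0,255,255),1)
    x,y=c; ims.append(im[y*6-270:y*6+270,x*6-198:x*6+198])
cv2.imwrite(f"pics/l{tag}.png",np.hstack(ims))
E
python3 look.py A
```

```text
t 8.9 tcp [ 0.4998 -0.012   0.4027] yaw 7.22 tilt [ 0.3  -0.02] F [ 0.1  0.4 -0.7] M [-0.01 -0.06  0.02] w 0.0613
dp(12cm) [-0.0071  0.0029  0.0228] mm [-0.9  0.4  2.7] twist(120deg) [ 0.0005 -0.0025  0.0064] rows>= 0.1
```

View pics/lA.png

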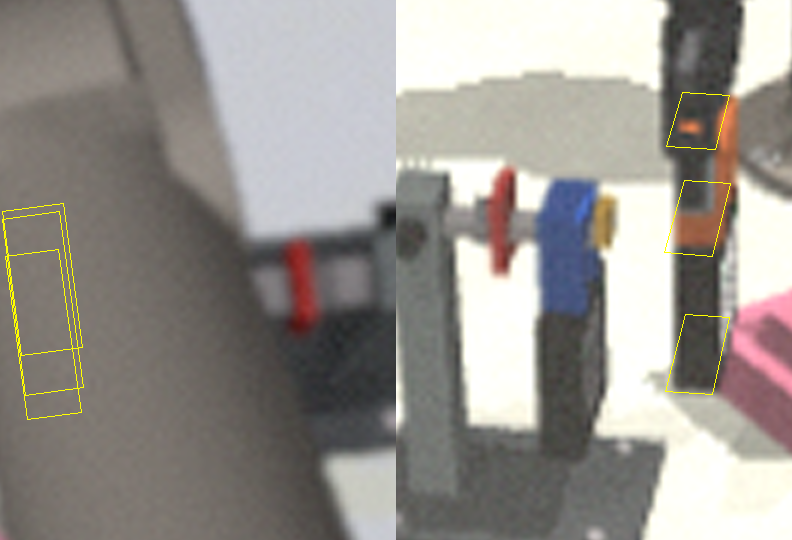

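Top view is blocked by the arm. In the scene view the blue tray is at (570,310) in the right-hand crop, the yellow lip at (604,220), and the held orange tray at (700,290), within about 1 px of the predicted outline. I'll lower to the loop-over-lip height and approach.

Call:
apply_moves(dp=[[-0.008,0,0.15],[0,0,0.13],[0,0,0.03],[0,0,0]], twist=[[0,-0.003,0.006],[0,0,0],[0,0,0],[0,0,0]], jaw=[200,200,200,200])

```text
clock: 9.4
tcp_pos: [0.5004, -0.0127, 0.3677]
orientation: [3.134, 0.172, 0.011]
contact_force: [0.4, -0.2, -0.4]
grip_width: 0.0614
```

```bash
python3 go.py .4987 -.012 .365 6.45; python3 look.py B
```

```text
t 9.4 tcp [ 0.5004 -0.0127  0.3677] yaw 6.29 tilt [ 0.42 -0.15] F [ 0.4 -0.2 -0.4] M [-0.05 -0.06  0.02] w 0.0614
dp(12cm) [-0.0136 -0.0074  0.0223] mm [-1.6 -0.9  2.7] twist(120deg) [ 0.0016 -0.0033 -0.0014] rows>= 0.1
```

View pics/lB.png

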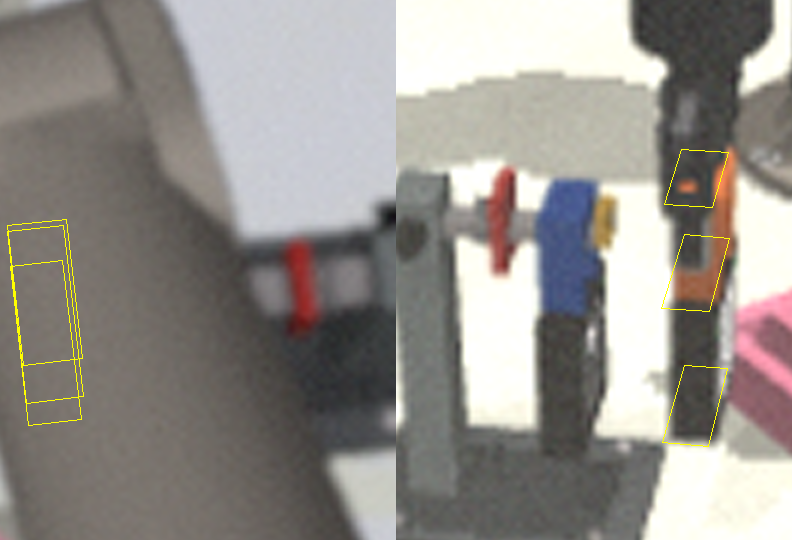

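```bash
cat > ov.py <<'E'
import sys
from h import *
from scipy.spatial.transform import Rotation as Ro
def hookpts(P,O=(.5045,-.0635),yaw=6.45):
    a=np.radians(yaw); ex=np.array([np.sin(a),-np.cos(a),0]); ey=np.array([np.cos(a),np.sin(a),0])
    P=np.atleast_2d(P)/1000; return np.r_[O,0]+P[:,:1]*ex+P[:,1:2]*ey+P[:,2:]*[0,0,1]
def rect(x0,x1,w,z): return [[x0,-w/2,z],[x1,-w/2,z],[x1,w/2,z],[x0,w/2,z]]
def draw(n,fn,c,sh=(0,0),bx=24.5):
    f=load(n); s=8; im=cv2.resize(np.clip(f["color"][:,:,::-1]*1.6,0,255).astype(np.uint8),None,fx=s,fy=s,interpolation=cv2.INTER_CUBIC)
    for q in(rect(-20,150,120,12),rect(95,125,36,218),rect(bx-13,bx+13,46,214),rect(bx-13,bx+13,80,154),rect(bx-13,bx+13,80,64),rect(-.5,7.5,20,214),rect(57.5,57.5,36,224)):
        cv2.polylines(im,[((proj(f,hookpts(q,(.5045+sh[0],-.0635+sh[1])))+.5)*s).astype(np.int32)],True,(0,0,255),1)
    x,y=c; cv2.imwrite(fn,im[y*s-300:y*s+300,x*s-320:x*s+320])
if __name__=="__main__":
    draw("scene0","pics/ovS.png",(298,200)); draw("top0","pics/ovT.png",(358,222))
E
python3 ov.py; python3 -c "
import cv2,numpy as np
a=cv2.imread('pics/ovS.png');b=cv2.imread('pics/ovT.png');cv2.imwrite('pics/ov2.png',np.hstack([cv2.resize(a,(400,375)),cv2.resize(b,(400,375))]))"
```

```text
(no output)
```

View pics/ovS.png

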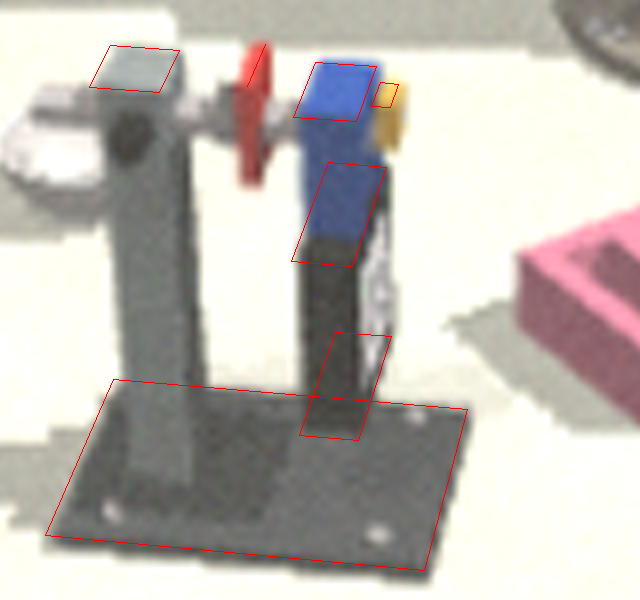

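View pics/ovT.png

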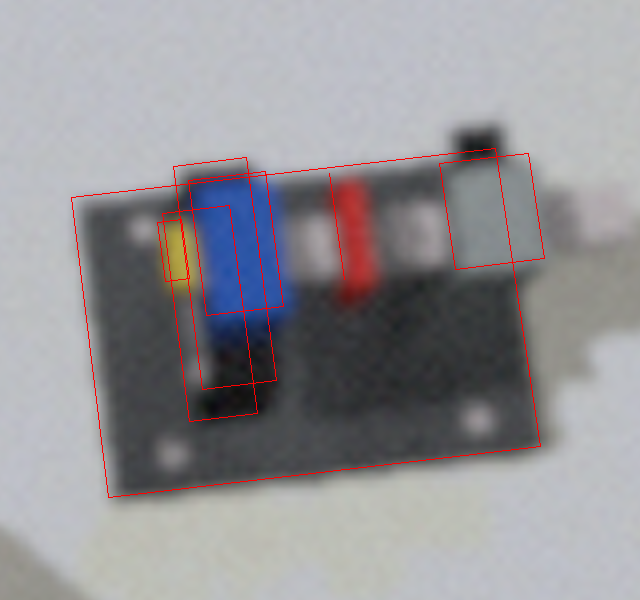

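The overlays agree with both views to about 2 mm. I'll advance 30 mm and stop short of the lip.

Call:
apply_moves(dp=[[-0.013,0.08,0.01],[0,0.08,0],[0,0.08,0],[0,0,0]], twist=[[0.0016,-0.003,-0.001],[0,0,0],[0,0,0],[0,0,0]], jaw=[200,200,200,200])

```text
clock: 9.9
tcp_pos: [0.5029, -0.0446, 0.3686]
orientation: [3.136, 0.175, 0.006]
contact_force: [0.1, -0.3, -1.6]
grip_width: 0.0612
```

```bash
cat >> go.py <<'E'
E
cat > hk.py <<'E'
# tcp position in hook frame (origin est .5045,-.0632) and tool-frame correction to line y=0,z,yaw 6.45
import sys
from go import *
o,R=state(); a=np.radians(6.45); ex=np.array([np.sin(a),-np.cos(a)]); ey=np.array([np.cos(a),np.sin(a)])
d=o["tcp_pos"][:2]-[.5045,-.0635]; print("hook x %.1f y %.1f  tray z %.1f  F along hook x %.1f y %.1f z %.1f"%(d@ex*1000,d@ey*1000,o["tcp_pos"][2]*1000-280,o["contact_force"][:2]@ex,o["contact_force"][:2]@ey,o["contact_force"][2]))
p=np.array([.5045,-.0635])+(d@ex)*ex
rel(p[0],p[1],float(sys.argv[1]),6.45)
E
python3 hk.py .367; python3 look.py C
```

```text
hook x -18.9 y 0.5  tray z 88.6  F along hook x 0.3 y 0.1 z -1.6
t 9.9 tcp [ 0.5029 -0.0446  0.3686] yaw 6.37 tilt [ 0.21 -0.05] F [ 0.1 -0.3 -1.6] M [-0.02  0.02 -0.02] w 0.0612
dp(12cm) [-0.0045 -0.      0.0129] mm [-0.5 -0.   1.5] twist(120deg) [ 0.0006 -0.0017 -0.0007] rows>= 0.0
```

View pics/lC.png

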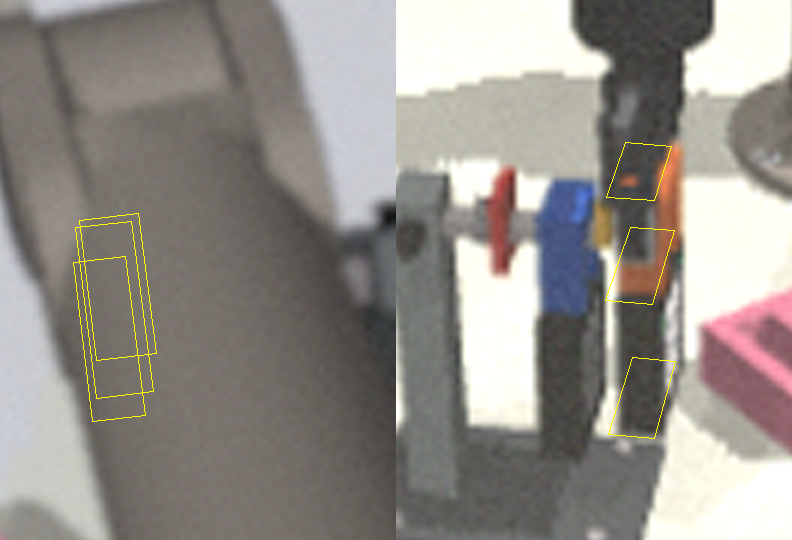

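Call:
apply_moves(dp=[[-0.004,0.025,0.005],[0,0.025,0],[0,0.025,0],[0,0.025,0]], twist=[[0,-0.0015,0],[0,0,0],[0,0,0],[0,0,0]], jaw=[200,200,200,200])

```text
clock: 10.4
tcp_pos: [0.5037, -0.0546, 0.368]
orientation: [-3.136, -0.181, -0.001]
contact_force: [0.2, 0.3, -1.5]
grip_width: 0.0611
```

```bash
python3 hk.py .367
```

```text
hook x -9.0 y 0.2  tray z 88.0  F along hook x -0.3 y 0.2 z -1.5
t 10.4 tcp [ 0.5037 -0.0546  0.368 ] yaw 6.6 tilt [0.02 0.01] F [ 0.2  0.3 -1.5] M [-0.02  0.02 -0.02] w 0.0611
dp(12cm) [-0.0017 -0.      0.0084] mm [-0.2 -0.   1. ] twist(120deg) [-0.0001 -0.0002  0.0012] rows>= 0.0
```

Call:
apply_moves(dp=[[0,0.02,0],[0,0.02,0],[0,0.02,0],[0,0.02,0],[0,0.02,0]], twist=[[0,0,0.001],[0,0,0],[0,0,0],[0,0,0],[0,0,0]], jaw=[200,200,200,200,200])

```text
clock: 10.9
tcp_pos: [0.5052, -0.0673, 0.368]
orientation: [-3.136, -0.177, -0.001]
contact_force: [-0.2, 1.6, -1.0]
grip_width: 0.0617
```

```bash
python3 hk.py .367; python3 look.py D
```

```text
hook x 3.9 y 0.3  tray z 88.0  F along hook x -1.6 y -0.0 z -1.0
t 10.9 tcp [ 0.5052 -0.0673  0.368 ] yaw 6.48 tilt [0.02 0.04] F [-0.2  1.6 -1. ] M [ 0.3   0.11 -0.01] w 0.0617
dp(12cm) [-0.0023  0.      0.0082] mm [-0.3  0.   1. ] twist(120deg) [-0.0003 -0.0002  0.0002] rows>= 0.0
```

View pics/lD.png

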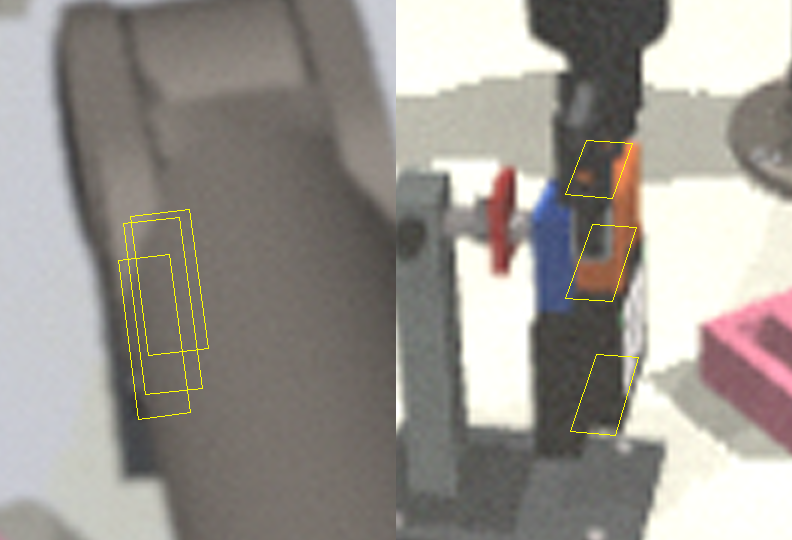

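The orange tray is touching the blue one and starting to slide it (1.6 N). I'll keep going in small steps.

Call:
apply_moves(dp=[[0,0.018,0],[0,0.018,0],[0,0.018,0],[0,0.018,0]], twist=[[0,0,0],[0,0,0],[0,0,0],[0,0,0]], jaw=[200,200,200,200])

```text
clock: 11.4
tcp_pos: [0.5062, -0.0758, 0.368]
orientation: [-3.135, -0.179, -0.0]
contact_force: [-0.9, 0.7, -0.2]
grip_width: 0.0615
```

```bash
python3 hk.py .367
```

```text
hook x 12.4 y 0.3  tray z 88.0  F along hook x -0.8 y -0.8 z -0.2
t 11.4 tcp [ 0.5062 -0.0758  0.368 ] yaw 6.53 tilt [0.01 0.07] F [-0.9  0.7 -0.2] M [ 0.27  0.02 -0.01] w 0.0615
dp(12cm) [-0.0027  0.      0.0082] mm [-0.3  0.   1. ] twist(120deg) [-0.0006 -0.0002  0.0007] rows>= 0.0
```

Call:
apply_moves(dp=[[-0.002,0.012,0.002],[0,0.012,0],[0,0.012,0]], twist=[[-0.0005,0,0],[0,0,0],[0,0,0]], jaw=[200,200,200])

```text
clock: 11.7
tcp_pos: [0.5066, -0.0804, 0.3678]
orientation: [-3.136, -0.179, -0.001]
contact_force: [-0.2, 0.8, -1.4]
grip_width: 0.0616
```

```bash
python3 hk.py .367
```

```text
hook x 17.1 y 0.2  tray z 87.8  F along hook x -0.8 y -0.1 z -1.4
t 11.7 tcp [ 0.5066 -0.0804  0.3678] yaw 6.53 tilt [0.04 0.02] F [-0.2  0.8 -1.4] M [ 0.3   0.02 -0.03] w 0.0616
dp(12cm) [-0.0015 -0.      0.007 ] mm [-0.2 -0.   0.8] twist(120deg) [-0.0001 -0.0003  0.0007] rows>= 0.0
```

Now 1 mm steps, watching for the stop.

Call:
apply_moves(dp=[[0,0.008,0],[0,0.008,0]], twist=[[0,0,0],[0,0,0]], jaw=[200,200])

```text
clock: 11.9
tcp_pos: [0.5068, -0.0825, 0.3678]
orientation: [-3.136, -0.179, -0.001]
contact_force: [-0.7, 2.6, -0.3]
grip_width: 0.0612
```

```bash
python3 hk.py .367
```

```text
hook x 19.2 y 0.2  tray z 87.8  F along hook x -2.7 y -0.4 z -0.3
t 11.9 tcp [ 0.5068 -0.0825  0.3678] yaw 6.53 tilt [0.04 0.02] F [-0.7  2.6 -0.3] M [ 0.31 -0.   -0.04] w 0.0612
dp(12cm) [-0.0016 -0.      0.0071] mm [-0.2 -0.   0.8] twist(120deg) [-0.0001 -0.0003  0.0006] rows>= 0.0
```

Call:
apply_moves(dp=[[0,0.007,0]], twist=[[0,0,0]], jaw=[200])

```text
clock: 12.0
tcp_pos: [0.5069, -0.0834, 0.3678]
orientation: [-3.136, -0.179, -0.001]
contact_force: [0.3, 1.4, -0.7]
grip_width: 0.0613
```

```bash
python3 hk.py .367
```

```text
hook x 20.1 y 0.2  tray z 87.8  F along hook x -1.4 y 0.4 z -0.7
t 12.0 tcp [ 0.5069 -0.0834  0.3678] yaw 6.53 tilt [0.04 0.02] F [ 0.3  1.4 -0.7] M [ 0.3   0.04 -0.05] w 0.0613
dp(12cm) [-0.0016  0.      0.0071] mm [-0.2  0.   0.8] twist(120deg) [-0.0002 -0.0003  0.0007] rows>= 0.0
```

Call:
apply_moves(dp=[[0,0.006,0]], twist=[[0,0,0]], jaw=[200])

```text
clock: 12.1
tcp_pos: [0.507, -0.0842, 0.3678]
orientation: [-3.136, -0.179, -0.001]
contact_force: [-0.5, 0.9, -1.4]
grip_width: 0.0614
```

```bash
python3 hk.py .367
```

```text
hook x 20.9 y 0.2  tray z 87.8  F along hook x -1.0 y -0.4 z -1.4
t 12.1 tcp [ 0.507  -0.0842  0.3678] yaw 6.53 tilt [0.03 0.02] F [-0.5  0.9 -1.4] M [ 0.33  0.1  -0.02] w 0.0614
dp(12cm) [-0.0014  0.      0.0069] mm [-0.2  0.   0.8] twist(120deg) [-0.0002 -0.0003  0.0006] rows>= 0.0
```

Call:
apply_moves(dp=[[0,0.007,0],[0,0.007,0]], twist=[[0,0,0],[0,0,0]], jaw=[200,200])

```text
clock: 12.3
tcp_pos: [0.5071, -0.085, 0.3679]
orientation: [-3.135, -0.18, -0.001]
contact_force: [-0.6, 4.3, -0.4]
grip_width: 0.0614
```

```bash
python3 hk.py .367; python3 look.py E
```

```text
hook x 21.7 y 0.2  tray z 87.9  F along hook x -4.4 y -0.2 z -0.4
t 12.3 tcp [ 0.5071 -0.085   0.3679] yaw 6.56 tilt [0.01 0.11] F [-0.6  4.3 -0.4] M [ 1.03  0.18 -0.05] w 0.0614
dp(12cm) [-0.0017  0.      0.0072] mm [-0.2  0.   0.9] twist(120deg) [-0.0009 -0.0002  0.0009] rows>= 0.0
```

View pics/lE.png

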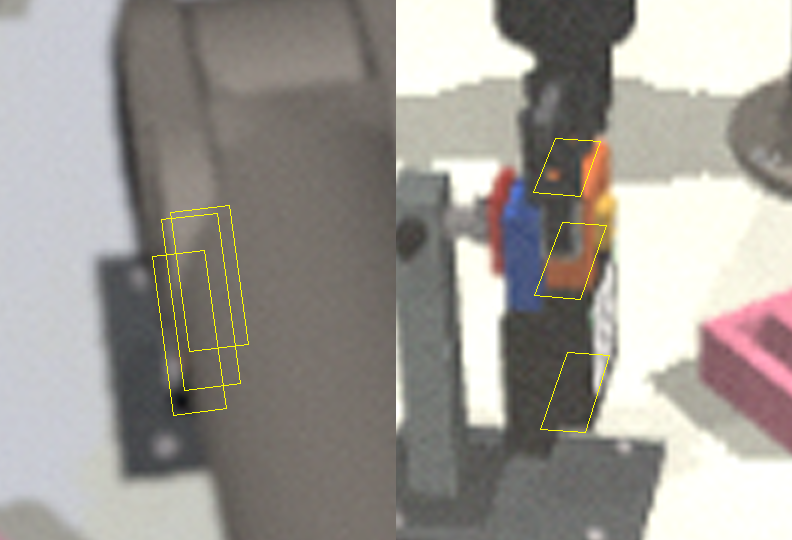

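The blue tray is on the red stop (force 4.4 N, moment up). I'll press on, about 0.8 mm at a time.

Call:
apply_moves(dp=[[0,0.008,0],[0,0.008,0]], twist=[[-0.001,0,0],[0,0,0]], jaw=[200,200])

```text
clock: 12.6
tcp_pos: [0.5072, -0.0856, 0.3678]
orientation: [-3.135, -0.182, 0.0]
contact_force: [-2.7, 5.2, -0.8]
grip_width: 0.0614
```

```bash
python3 hk.py .367
```

```text
hook x 22.3 y 0.2  tray z 87.8  F along hook x -5.4 y -2.1 z -0.8
t 12.6 tcp [ 0.5072 -0.0856  0.3678] yaw 6.64 tilt [-0.01  0.07] F [-2.7  5.2 -0.8] M [ 1.15  0.23 -0.1 ] w 0.0614
dp(12cm) [-0.002   0.      0.0071] mm [-0.2  0.   0.8] twist(120deg) [-0.0006 -0.      0.0016] rows>= 0.0
```

Call:
apply_moves(dp=[[0,0.008,0],[0,0.008,0]], twist=[[0,0,0],[0,0,0]], jaw=[200,200])

```text
clock: 12.8
tcp_pos: [0.5073, -0.0862, 0.3679]
orientation: [-3.133, -0.184, 0.001]
contact_force: [-1.8, 6.2, 0.3]
grip_width: 0.0611
```

```bash
python3 hk.py .367
```

```text
hook x 22.8 y 0.3  tray z 87.9  F along hook x -6.4 y -1.0 z 0.3
t 12.8 tcp [ 0.5073 -0.0862  0.3679] yaw 6.71 tilt [-0.04  0.17] F [-1.8  6.2  0.3] M [ 1.12  0.27 -0.13] w 0.0611
dp(12cm) [-0.0022  0.      0.0072] mm [-0.3  0.   0.9] twist(120deg) [-0.0014  0.0002  0.0022] rows>= 0.0
```

Call:
apply_moves(dp=[[-0.002,0.009,0],[0,0.009,0]], twist=[[-0.002,0,0.002],[0,0,0]], jaw=[200,200])

```text
clock: 13.0
tcp_pos: [0.5074, -0.0869, 0.3679]
orientation: [-3.136, -0.18, -0.0]
contact_force: [-2.2, 6.5, 1.2]
grip_width: 0.0614
```

```bash
python3 hk.py .367
```

```text
hook x 23.6 y 0.3  tray z 87.9  F along hook x -6.7 y -1.5 z 1.2
t 13.0 tcp [ 0.5074 -0.0869  0.3679] yaw 6.56 tilt [0.   0.03] F [-2.2  6.5  1.2] M [ 1.31  0.33 -0.08] w 0.0614
dp(12cm) [-0.0023 -0.      0.0071] mm [-0.3 -0.   0.9] twist(120deg) [-0.0002 -0.0001  0.0009] rows>= 0.0
```

Call:
apply_moves(dp=[[0,0.009,0],[0,0.009,0]], twist=[[-0.001,0,0.001],[0,0,0]], jaw=[200,200])

```text
clock: 13.2
tcp_pos: [0.5076, -0.0873, 0.3678]
orientation: [-3.136, -0.179, 0.001]
contact_force: [-0.9, 6.4, 1.5]
grip_width: 0.0611
```

```bash
python3 hk.py .367
```

```text
hook x 24.0 y 0.4  tray z 87.8  F along hook x -6.5 y -0.2 z 1.5
t 13.2 tcp [ 0.5076 -0.0873  0.3678] yaw 6.54 tilt [-0.03  0.03] F [-0.9  6.4  1.5] M [ 1.24  0.25 -0.03] w 0.0611
dp(12cm) [-0.003  -0.      0.0069] mm [-0.4 -0.   0.8] twist(120deg) [-0.0003  0.0002  0.0007] rows>= 0.0
```

```bash
python3 look.py F
```

```text
(no output)
```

View pics/lF.png

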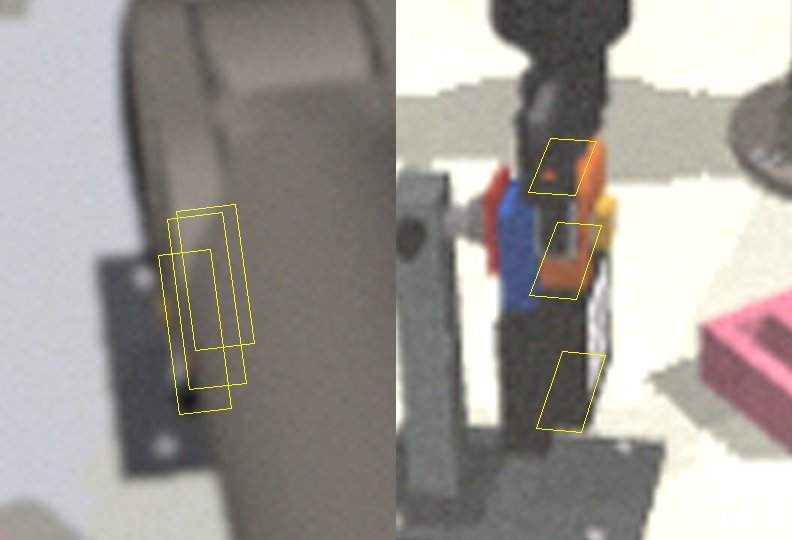

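Call:
apply_moves(dp=[[-0.002,0.009,0],[0,0.009,0]], twist=[[0,0,0.001],[0,0,0]], jaw=[200,200])

```text
clock: 13.5
tcp_pos: [0.5076, -0.0879, 0.3679]
orientation: [-3.134, -0.179, 0.0]
contact_force: [-2.0, 5.9, 0.4]
grip_width: 0.0618
```

```bash
python3 hk.py .367
```

```text
hook x 24.6 y 0.3  tray z 87.9  F along hook x -6.0 y -1.3 z 0.4
t 13.5 tcp [ 0.5076 -0.0879  0.3679] yaw 6.53 tilt [-0.03  0.15] F [-2.   5.9  0.4] M [ 1.29  0.32 -0.03] w 0.0618
dp(12cm) [-0.0028  0.      0.0072] mm [-0.3  0.   0.9] twist(120deg) [-0.0013  0.0001  0.0006] rows>= 0.0
```

Call:
apply_moves(dp=[[0,0.009,0],[0,0.009,0]], twist=[[0,0,0],[0,0,0]], jaw=[200,200])

```text
clock: 13.7
tcp_pos: [0.5077, -0.0884, 0.3679]
orientation: [-3.132, -0.181, 0.002]
contact_force: [-2.2, 5.9, 1.0]
grip_width: 0.0615
```

```bash
python3 hk.py .367
```

```text
hook x 25.1 y 0.4  tray z 87.9  F along hook x -6.1 y -1.5 z 1.0
t 13.7 tcp [ 0.5077 -0.0884  0.3679] yaw 6.62 tilt [-0.07  0.27] F [-2.2  5.9  1. ] M [ 1.24  0.21 -0.07] w 0.0615
dp(12cm) [-0.0031  0.      0.0073] mm [-0.4  0.   0.9] twist(120deg) [-0.0023  0.0003  0.0014] rows>= 0.0
```

Call:
apply_moves(dp=[[-0.002,0.009,0],[0,0.009,0],[0,0.009,0]], twist=[[-0.002,0,0.001],[-0.0005,0,0],[-0.0005,0,0]], jaw=[200,200,200])

```text
clock: 14.0
tcp_pos: [0.5077, -0.0889, 0.3678]
orientation: [-3.134, -0.182, 0.002]
contact_force: [-1.6, 7.0, 1.2]
grip_width: 0.0613
```

```bash
python3 hk.py .367
```

```text
hook x 25.6 y 0.4  tray z 87.8  F along hook x -7.2 y -0.8 z 1.2
t 14.0 tcp [ 0.5077 -0.0889  0.3678] yaw 6.65 tilt [-0.07  0.11] F [-1.6  7.   1.2] M [ 1.36  0.33 -0.15] w 0.0613
dp(12cm) [-0.003   0.      0.0069] mm [-0.4  0.   0.8] twist(120deg) [-0.001   0.0004  0.0017] rows>= 0.0
```

Call:
apply_moves(dp=[[0,0.01,0],[0,0.01,0]], twist=[[-0.0005,0,0.0005],[-0.0005,0,0]], jaw=[200,200])

```text
clock: 14.2
tcp_pos: [0.5079, -0.0891, 0.3678]
orientation: [-3.133, -0.183, 0.003]
contact_force: [-1.3, 7.1, 0.9]
grip_width: 0.0612
```

```bash
python3 hk.py .367
```

```text
hook x 25.8 y 0.5  tray z 87.8  F along hook x -7.2 y -0.5 z 0.9
t 14.2 tcp [ 0.5079 -0.0891  0.3678] yaw 6.7 tilt [-0.1   0.16] F [-1.3  7.1  0.9] M [ 1.48  0.35 -0.12] w 0.0612
dp(12cm) [-0.0039  0.      0.007 ] mm [-0.5  0.   0.8] twist(120deg) [-0.0014  0.0007  0.0021] rows>= 0.0
```

Call:
apply_moves(dp=[[-0.003,0.012,0],[0,0.012,0]], twist=[[-0.001,0.0005,0.002],[-0.0005,0,0]], jaw=[200,200])

```text
clock: 14.4
tcp_pos: [0.5078, -0.0893, 0.3679]
orientation: [-3.133, -0.181, 0.001]
contact_force: [-2.4, 7.5, -0.0]
grip_width: 0.061
```

```bash
python3 hk.py .367
```

```text
hook x 26.0 y 0.4  tray z 87.9  F along hook x -7.7 y -1.5 z -0.0
t 14.4 tcp [ 0.5078 -0.0893  0.3679] yaw 6.6 tilt [-0.05  0.2 ] F [-2.4  7.5 -0. ] M [ 1.56  0.42 -0.06] w 0.061
dp(12cm) [-0.003   0.      0.0072] mm [-0.4  0.   0.9] twist(120deg) [-0.0017  0.0003  0.0013] rows>= 0.0
```

Call:
apply_moves(dp=[[-0.002,0.015,0],[0,0.015,0]], twist=[[-0.0015,0,0.001],[-0.0005,0,0]], jaw=[200,200])

```text
clock: 14.6
tcp_pos: [0.5078, -0.0893, 0.3679]
orientation: [-3.132, -0.182, 0.002]
contact_force: [-2.7, 9.6, 1.8]
grip_width: 0.0615
```

```bash
python3 hk.py .367
```

```text
hook x 26.0 y 0.4  tray z 87.9  F along hook x -9.9 y -1.6 z 1.8
t 14.6 tcp [ 0.5078 -0.0893  0.3679] yaw 6.66 tilt [-0.08  0.23] F [-2.7  9.6  1.8] M [ 1.65  0.52 -0.15] w 0.0615
dp(12cm) [-0.0032  0.      0.0071] mm [-0.4  0.   0.9] twist(120deg) [-0.002   0.0005  0.0018] rows>= 0.0
```

The tray stalls at hook x = 26.0 with force about 10 N, so that's the solid end. Next I'll lower gently, keeping up a light push.

Call:
apply_moves(dp=[[-0.002,0.009,0.02],[0,0.009,0.02],[0,0.009,0.02]], twist=[[-0.0015,0,0.0015],[-0.0005,0,0],[-0.0005,0,0]], jaw=[200,200,200])

```text
clock: 14.9
tcp_pos: [0.5085, -0.0889, 0.3619]
orientation: [-3.134, -0.183, -0.001]
contact_force: [-1.7, 6.2, 3.1]
grip_width: 0.0613
```

```bash
python3 hk.py .344
```

```text
hook x 25.7 y 1.1  tray z 81.9  F along hook x -6.4 y -1.0 z 3.1
t 14.9 tcp [ 0.5085 -0.0889  0.3619] yaw 6.68 tilt [0.04 0.14] F [-1.7  6.2  3.1] M [ 1.34  0.42 -0.18] w 0.0613
dp(12cm) [-0.0094  0.0003  0.1491] mm [-1.1  0.  17.9] twist(120deg) [-0.0011 -0.0005  0.002 ] rows>= 0.4
```

Call:
apply_moves(dp=[[-0.006,0.012,0.02],[-0.002,0.011,0.02],[-0.002,0.011,0.02]], twist=[[-0.001,0,0.002],[-0.0005,0,0],[-0.0005,0,0]], jaw=[200,200,200])

```text
clock: 15.2
tcp_pos: [0.5086, -0.0889, 0.3561]
orientation: [-3.134, -0.182, -0.006]
contact_force: [-1.6, 7.6, 2.9]
grip_width: 0.0612
```

```bash
python3 hk.py .344
```

```text
hook x 25.7 y 1.2  tray z 76.1  F along hook x -7.7 y -0.7 z 2.9
t 15.2 tcp [ 0.5086 -0.0889  0.3561] yaw 6.66 tilt [0.21 0.16] F [-1.6  7.6  2.9] M [ 1.44  0.39 -0.14] w 0.0612
dp(12cm) [-0.0107  0.0002  0.1009] mm [-1.3  0.  12.1] twist(120deg) [-0.0011 -0.0019  0.0018] rows>= 0.2
```

Call:
apply_moves(dp=[[-0.008,0.011,0.02],[-0.003,0.011,0.02]], twist=[[-0.001,-0.002,0.002],[-0.0005,-0.0005,0]], jaw=[200,200])

```text
clock: 15.4
tcp_pos: [0.5086, -0.0888, 0.3525]
orientation: [-3.135, -0.181, -0.003]
contact_force: [-1.8, 7.5, 3.1]
grip_width: 0.0612
```

```bash
python3 hk.py .344; python3 look.py G
```

```text
hook x 25.6 y 1.2  tray z 72.5  F along hook x -7.7 y -0.9 z 3.1
t 15.4 tcp [ 0.5086 -0.0888  0.3525] yaw 6.6 tilt [0.1  0.11] F [-1.8  7.5  3.1] M [ 1.32  0.38 -0.06] w 0.0612
dp(12cm) [-0.0101  0.0001  0.071 ] mm [-1.2  0.   8.5] twist(120deg) [-0.0008 -0.0009  0.0012] rows>= 0.2
```

View pics/lG.png

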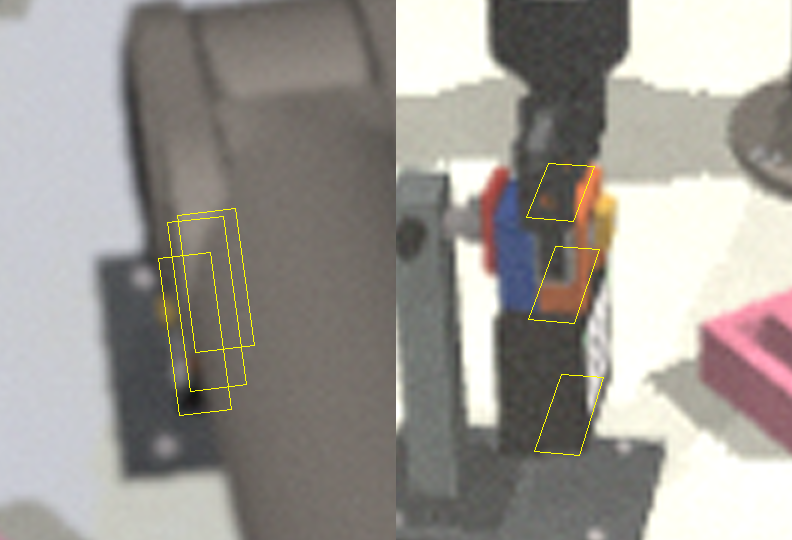

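Call:
apply_moves(dp=[[-0.006,0.01,0.02],[-0.003,0.01,0.018]], twist=[[-0.001,-0.001,0.001],[-0.0005,-0.0005,0]], jaw=[200,200])

```text
clock: 15.7
tcp_pos: [0.5086, -0.0887, 0.3489]
orientation: [-3.135, -0.182, -0.003]
contact_force: [-1.8, 7.3, 2.5]
grip_width: 0.0615
```

```bash
python3 hk.py .344
```

```text
hook x 25.5 y 1.3  tray z 68.9  F along hook x -7.5 y -1.0 z 2.5
t 15.7 tcp [ 0.5086 -0.0887  0.3489] yaw 6.64 tilt [0.09 0.07] F [-1.8  7.3  2.5] M [ 1.34  0.39 -0.17] w 0.0615
dp(12cm) [-0.0105  0.      0.041 ] mm [-1.3  0.   4.9] twist(120deg) [-0.0005 -0.0008  0.0016] rows>= 0.1
```

Call:
apply_moves(dp=[[-0.004,0.01,0.015],[-0.002,0.01,0.012]], twist=[[-0.0005,-0.0005,0.0005],[-0.0005,-0.0005,0]], jaw=[200,200])

```text
clock: 15.9
tcp_pos: [0.5087, -0.0887, 0.3465]
orientation: [-3.135, -0.184, -0.002]
contact_force: [-1.6, 7.7, 3.5]
grip_width: 0.0613
```

```bash
python3 hk.py .344
```

```text
hook x 25.5 y 1.4  tray z 66.5  F along hook x -7.8 y -0.7 z 3.5
t 15.9 tcp [ 0.5087 -0.0887  0.3465] yaw 6.71 tilt [0.07 0.08] F [-1.6  7.7  3.5] M [ 1.42  0.44 -0.19] w 0.0613
dp(12cm) [-0.0114 -0.      0.0212] mm [-1.4 -0.   2.5] twist(120deg) [-0.0006 -0.0006  0.0022] rows>= 0.1
```

Call:
apply_moves(dp=[[-0.005,0.007,0.011],[-0.002,0.007,0.011]], twist=[[-0.0005,-0.0005,0.0015],[-0.0005,-0.0005,0]], jaw=[200,200])

```text
clock: 16.1
tcp_pos: [0.5088, -0.0886, 0.3448]
orientation: [-3.136, -0.182, -0.002]
contact_force: [-1.5, 6.4, 3.1]
grip_width: 0.0615
```

```bash
python3 hk.py .344
```

```text
hook x 25.4 y 1.4  tray z 64.8  F along hook x -6.5 y -0.8 z 3.1
t 16.1 tcp [ 0.5088 -0.0886  0.3448] yaw 6.65 tilt [0.08 0.04] F [-1.5  6.4  3.1] M [ 1.19  0.32 -0.13] w 0.0615
dp(12cm) [-0.0117 -0.      0.0068] mm [-1.4 -0.   0.8] twist(120deg) [-0.0002 -0.0007  0.0016] rows>= 0.0
```

Call:
apply_moves(dp=[[-0.002,0.007,0.011],[-0.002,0.007,0.011]], twist=[[-0.0005,-0.0005,0.0015],[-0.0005,-0.0005,0]], jaw=[200,200])

```text
clock: 16.3
tcp_pos: [0.509, -0.0884, 0.3438]
orientation: [3.136, 0.18, 0.001]
contact_force: [-7.6, 6.4, 18.7]
grip_width: 0.0611
```

```bash
python3 hk.py .344; python3 look.py H
```

```text
hook x 25.3 y 1.7  tray z 63.8  F along hook x -7.2 y -6.9 z 18.7
t 16.3 tcp [ 0.509  -0.0884  0.3438] yaw 6.57 tilt [ 0.03 -0.03] F [-7.6  6.4 18.7] M [ 1.32  1.55 -0.16] w 0.0611
dp(12cm) [-0.0138 -0.     -0.0017] mm [-1.7 -0.  -0.2] twist(120deg) [ 0.0003 -0.0002  0.001 ] rows>= 0.0
```

View pics/lH.png

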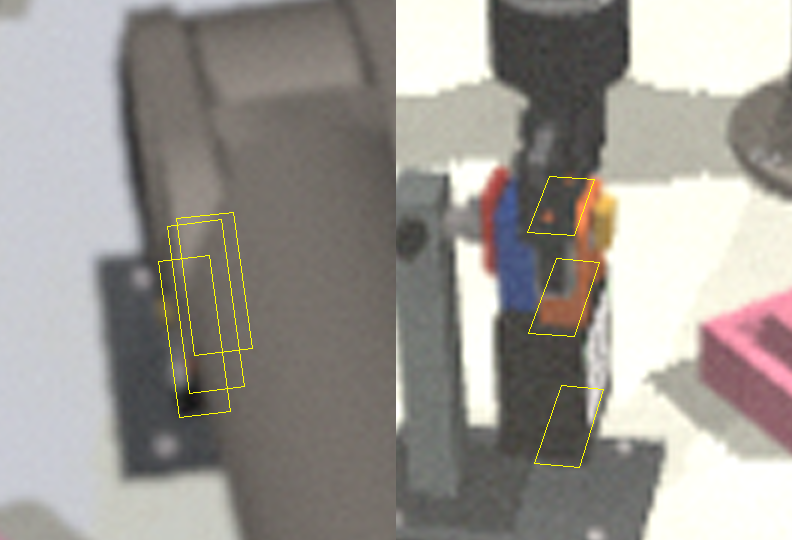

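Landed: height 63.8 mm matches a full hang at 64 mm, with an upward force of 18.7 N. I'll ease the downward load straight away.

Call:
apply_moves(dp=[[0,0.003,-0.002]], twist=[[0,0,0]], jaw=[200])

```text
clock: 16.5
tcp_pos: [0.5089, -0.0882, 0.3442]
orientation: [3.136, 0.181, 0.001]
contact_force: [-0.2, 5.0, -3.9]
grip_width: 0.0611
```

```bash
python3 hk.py .344
```

```text
hook x 25.0 y 1.6  tray z 64.2  F along hook x -5.0 y 0.4 z -3.9
t 16.5 tcp [ 0.5089 -0.0882  0.3442] yaw 6.61 tilt [ 0.04 -0.  ] F [-0.2  5.  -3.9] M [ 1.01  0.03 -0.03] w 0.0611
dp(12cm) [-0.0131 -0.      0.0018] mm [-1.6 -0.   0.2] twist(120deg) [ 0.0001 -0.0003  0.0013] rows>= 0.0
```

Call:
apply_moves(dp=[[0,-0.002,0.003],[0,-0.004,0.003]], twist=[[0,0,0],[0,0,0]], jaw=[200,200])

```text
clock: 16.7
tcp_pos: [0.5089, -0.0879, 0.3439]
orientation: [3.135, 0.181, 0.001]
contact_force: [-2.5, 1.2, 3.9]
grip_width: 0.0611
```

```bash
python3 hk.py .344
```

```text
hook x 24.7 y 1.6  tray z 63.9  F along hook x -1.4 y -2.3 z 3.9
t 16.7 tcp [ 0.5089 -0.0879  0.3439] yaw 6.61 tilt [ 0.06 -0.07] F [-2.5  1.2  3.9] M [ 0.36  0.57 -0.05] w 0.0611
dp(12cm) [-0.0132 -0.     -0.0009] mm [-1.6 -0.  -0.1] twist(120deg) [ 0.0006 -0.0004  0.0013] rows>= 0.0
```

Call:
apply_moves(dp=[[0,-0.004,0],[0,0,0],[0,0,0],[0,0,0],[0,0,0],[0,0,0]], twist=[[0,0,0],[0,0,0],[0,0,0],[0,0,0],[0,0,0],[0,0,0]], jaw=[200,60,50,30,10,0], grip_force=20)

```text
clock: 17.3
tcp_pos: [0.5092, -0.0904, 0.3439]
orientation: [3.132, 0.176, 0.003]
contact_force: [0.3, 0.0, 0.1]
grip_width: 0.0852
```

```bash
python3 hk.py .344; python3 look.py I
```

```text
hook x 27.2 y 1.7  tray z 63.9  F along hook x -0.0 y 0.3 z 0.1
t 17.3 tcp [ 0.5092 -0.0904  0.3439] yaw 6.44 tilt [ 0.14 -0.27] F [0.3 0.  0.1] M [ 0.02 -0.08 -0.02] w 0.0852
dp(12cm) [-0.0141  0.     -0.0013] mm [-1.7  0.  -0.2] twist(120deg) [ 0.0024 -0.0009 -0.0001] rows>= 0.0
```

View pics/lI.png

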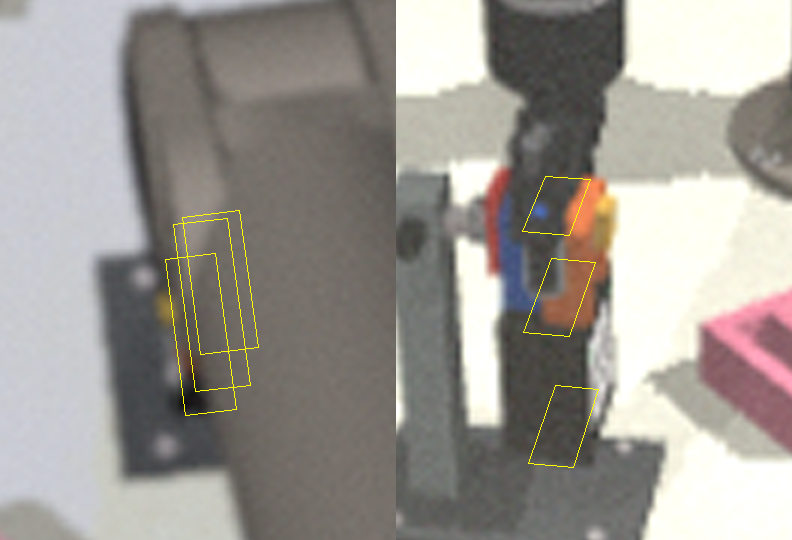

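The trays stay put and nothing touches the tool (force about 0). I'll retreat straight up.

Call:
apply_moves(dp=[[-0.008,0,-0.08],[0,0,-0.12],[0,0,-0.15],[0,0,-0.25],[0,0,-0.35],[0,0,-0.35]], twist=[[0.002,-0.001,0],[0,0,0],[0,0,0],[0,0,0],[0,0,0],[0,0,0]], jaw=[0,0,0,0,0,0])

```text
clock: 18.0
tcp_pos: [0.5064, -0.0902, 0.5023]
orientation: [-3.132, -0.18, 0.019]
contact_force: [1.4, -0.3, 0.8]
grip_width: 0.0853
```

```bash
python3 hk.py .344
```

```text
hook x 26.8 y -1.2  tray z 222.3  F along hook x 0.5 y 1.3 z 0.8
t 18.0 tcp [ 0.5064 -0.0902  0.5023] yaw 6.57 tilt [-0.71  0.19] F [ 1.4 -0.3  0.8] M [-0.05 -0.06  0.01] w 0.0853
dp(12cm) [0.0253 0.0062 1.3187] mm [  3.    0.7 158.2] twist(120deg) [-0.0022  0.0057  0.001 ] rows>= 3.2
```

Call:
apply_moves(dp=[[0,-0.4,-0.05],[0,-0.4,0],[0,-0.4,0],[0,-0.4,0],[0,-0.4,0],[0,-0.4,0],[0,0,0]], twist=[[0,0,0],[0,0,0],[0,0,0],[0,0,0],[0,0,0],[0,0,0],[0,0,0]], jaw=[0,0,0,0,0,0,0])

```text
clock: 18.7
tcp_pos: [0.4724, 0.2055, 0.5236]
orientation: [-3.133, -0.171, -0.013]
contact_force: [-1.1, -1.1, 0.2]
grip_width: 0.0858
```

```bash
python3 go.py .5 .2 .5 6.45; python3 look.py J; python3 - <<'E'
from h import *
for s in("topJ","sceneJ"):
    f=load(s);m=masks(f);P=cloud(f); a,b,c,d=dict(topJ=(320,190,395,260),sceneJ=(270,150,325,200))[s]
    for n in("orange","blue"):
        q=np.zeros((400,640),bool); q[b:d,a:c]=m[n][b:d,a:c]; q&=abs(P[...,2]-.214)<.007
        v,u=np.nonzero(q); X=cast(f,np.c_[u,v],.214)[:,:2]; R=cv2.minAreaRect((X*1000).astype(np.float32)); print(s,n,len(u),'z',P[q][:,2].mean().round(4),np.round(R[0],1),np.round(R[1],1),round(R[2],1),X.mean(0).round(4))
E
```

```text
t 18.7 tcp [0.4724 0.2055 0.5236] yaw 6.23 tilt [0.45 0.27] F [-1.1 -1.1  0.2] M [-0.01 -0.03  0.02] w 0.0858
dp(12cm) [0.2217 0.0712 0.198 ] mm [26.6  8.5 23.8] twist(120deg) [-0.0018 -0.004  -0.0018] rows>= 0.7
topJ orange 193 z 0.2145 [507.2 -85. ] [58.7 24.4] 7.2 [ 0.5072 -0.085 ]
topJ blue 137 z 0.2145 [ 507.9 -112.4] [47.2 22. ] 9.7 [ 0.5071 -0.1127]
sceneJ orange 79 z 0.2126 [517.8 -79.5] [73.8 24. ] 7.2 [ 0.5157 -0.0796]
sceneJ blue 37 z 0.2124 [ 508.8 -108.6] [41.3 19.8] 8.3 [ 0.5077 -0.1085]
```

View pics/lJ.png

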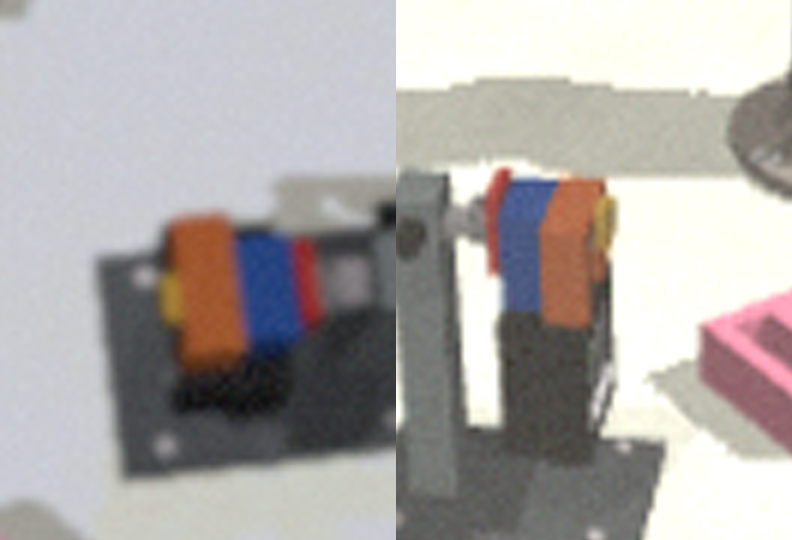

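Both trays hang face to face between the yellow lip (172,300) and the red stop (308,280), upright, with tops at 0.2145 m against 0.214 expected. Handing in.

```bash
python3 -c "
from bench import r
print(r.hand_in()); print(r.get_obs()['clock'])"
```

```text
the job is handed in; nothing more can be done
None
the job is handed in; nothing more can be done
```

The orange tray is hanging on the hook's arm, between the yellow lip and the blue tray, and the job is handed in. The robot's clock was at about 18.7 s of the allowed 69 s. The hand-in gave no verdict.

**What I did:** I gripped the orange handle across its 62 mm width and pulled the tray straight up out of the dock. With the loop held above the lip, I pushed the blue tray back until the stop would go no further. The highest push I read was about 10 N against the 15 N limit, though I only saw the force at the end of each move. I then lowered the tray onto the arm, eased off, opened the gripper and moved away.

**Last checks, from the pictures after letting go:**
- **Height:** both handle tops measure 0.2145 m in the top view (0.2125 m in the scene view), against 0.214 m for fully down.
- **Fit:** the centres are about 27–28 mm apart along the arm, against 26 mm expected and 29 mm allowed. In the pictures the trays look face to face.
- **Alignment:** both are within about 3 mm of the arm's middle line in the top view. Measured square to the arm, orange is off by about 1° and blue by about 3° (top view) or 2° (scene view).
- **Clear of the robot:** the gripper is open, away from the trays, and reads no real contact force.

**Disagreements and close calls:**
- **Cameras:** the two cameras differed by about 4–6 mm at the hook, and by up to 9 mm on a smeared orange outline. I used values in between, backed by where the grasp closed and by feel.
- **Landing force:** the wrist read 18.7 N upward for a moment as the tray landed, under the 25 N limit, and I eased it straight away.
- **Not checked:** I did not measure the other objects again at the end; no unexpected contact showed up along the way.

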